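# Open the spin tester's guard past its safety catch and load the rotor arm

### The arm

A 6-joint arm with a two-finger parallel gripper is mounted at the origin on a cart in front of the work surface, level with it; the furniture and walls round the work are solid. World frame = base frame: x ahead of the robot, y to its left, z up, the work surface at z = 0. Lengths are in mm, angles in rad, forces in N, time in s.
With the tool pointing down it reaches from about 400 to 925 mm from the base axis. Payload 12.5 kg.
Tool frame: the origin (TCP) lies between the finger pads; the fingertips stand 25 mm ahead of it and the grasp point (between the pads) lies 6 mm ahead of it; z points along the fingers, y is the line along which they close (so a half turn about z gives the same grasp; the last joint's range is limited). The gripper opens to 95 mm and grips with 3 to 60 N. Pads are 20 mm wide; open, the fingers measure 119 mm over their backs; the gripper's body (75 mm by 180 mm) begins 59 mm behind the grasp point.
Start: joints at [1.073, 0.491, 1.559, -0, 1.092, -0.106], TCP at [238.642, 577.662, 239.661] pointing down, gripper open.
Joint ranges: [-3.1, 3.1], [-0.84, 2.19], [0.05, 2.79], [-1.13, 4.28], [0.06, 2.93], [-2.69, 2.69]. Speed limits (rad/s): [2.22, 2.22, 2.79, 3.14, 3.14, 3.14].

### API

Orientations are given as [roll, pitch, yaw] about the fixed x, y, z axes, in that order (R = Rz(yaw) Ry(pitch) Rx(roll)).
In Python, from cell import state, read_camera, job_done, cut_out gives the robot as it stands. The module is installed in compiled form; this text tells all that it offers.
- The arm moves only by the tool jog_arm, never from a script. Its argument "motion" is a list of rows, each a list of 2 entries, a list of its own where there are three numbers: the shift along the tool's x, y, z in mm, then the turn about the tool's z in rad. A call has 1 to 5 rows; each row is the pose to reach, as a shift and turn from the pose commanded when the call began, along the tool's axes at that moment; what a row does not reach only later rows make up. A row lasts 1/10 s, in which the tool goes at most 50 mm and 8.59 degrees, less where a joint would pass 70% of its speed; a pose out of reach is approached as far as the arm can. A call with a gripper value outside its range is refused whole. "grip" is the closure, from 0 (fully open) to 1 (shut), set as the call begins (left out, the last holds). The fingers move at their own pace and stop on an object; the grip force is fixed at half the most. Time passes only in rows, so rows that repeat a pose let the fingers close. It gives the time, the measured TCP pose, the force, the opening and the grip force at its end, in the units of the state.
- state(): the state, without advancing time (a new reading comes with each control period).
- read_camera(name): name is "scene" or "top" or "wrist"; returns a dict with "img" (420x560x3 uint8, blue, green, red), "vertical_fov" (degrees; the focal length in pixels is half the picture's height over the tangent of half this angle, whatever the lens; pixels are square), "cx", "cy" (the principal point, pixels), "k1" (the pictures are not rectified: a ray, as slopes to the right and down, at radius r is drawn at 1 + k1 r^2 times it, then the intrinsics apply), "extrinsics" (4x4, takes a point from camera to world coordinates). Camera axes: x right, y up, looking along -z (the intrinsics and any distortion apply to the point x, -y, -z); pixel columns grow to the right and rows downward; lengths in mm; the calibration is good to about 2 mm. A picture is of the moment at which its call begins. There is no depth.
- job_done(): hands the job in; it is judged then, once.
Trained networks look in a picture, given as the dict that the camera call returned (one of the last four; its "shot" number tells which), for a name from the list of things; names that differ only in an ending like _2 or _b are one class to them, and where a whole thing is asked for, a point or a joint stands for the part that bears it (a point fixed in the world has none). Each returns a list of dicts, best first, with "p" (0 to 1); they miss things now and then, are a little off and sometimes report something else, mostly with a low value. They report only what shows in the picture. A call takes as long as a camera call.
- cut_out(name, picture): "region" (420x560 bool, what is visible of it) and "box" ([left, top, right, bottom] in pixels, round what is visible of it).
The state is a dict: "t": time; "joints": joint angles; "qvel": joint speeds; "tau": joint torques, N m; "eef_pos": TCP position; "tcp_rot": TCP orientation; "ft_force": force on the tool from outside, world axes, zero at the start; "moment": the same for the moment, N m; "opening": opening from 0.0 (shut) to 1.0 (fully open); "grip_force": force on a finger pad.
Only numpy, scipy, OpenCV 4.12 (cv2) and the standard library are available. Lean on these libraries where they do the work, as an engineer would, in place of code of your own. Each camera call takes 0.05 s, during which the arm holds its last target. There are 200 camera calls.

### The job

Load the rotor arm into the spin tester. The guard has been unlatched and stands popped up at the front, still held by the sprung safety catch hidden under its front lip: reach under the lip, feel for the catch, push it gently to the left and lift the guard while you hold the catch aside, then swing the guard right back until it stands open by itself. Set the rotor arm upright with its hub seated down in the drive cup, force nothing on the tester, and leave the spark plug, spanner and condenser where they lie.

Things in the scene. Friction and masses are not known exactly. Their poses are not given: they have to be found in the camera images.
- tester: grey spin tester fixed on the bench. Its origin is 25 mm above the bench under the housing; its x points from its front to its rear (away from the robot), y to its left, z up; mm in this frame below. Housing: front wall at x -68 (top z 80), rear x 115, side walls at y +/-120 (top z 92); open bay, floor z 60. Under the guard's nose, in front of the housing, all is clear down to the bench
- catch_strip (a point): middle of the slotted strip on the front wall (tester x -71, z 63; 18 high, 200 long in y). It carries the safety catch, clamped anywhere from y -30 to y +45 of the tester (pin's place, not measured: feel for it). The catch: steel lever on an upright sprung pin, 22 wide to the left of the pin, with a finger tab in front
- tab_zone (a point): middle (y 0) of the band in which the catch's tab lies (tester x -110, z 88). Tab: upright plate 4 thick in y, x -120 to -103, z 71 to 104, its right face 6 right (-y) of the pin. It moves only to the left (+y): starts at about 2 N, is clear of the guard after about 8 to 9 mm (4 N), meets its stop at about 18 mm (7 N); springs back when let go
- guard (a joint): grey sheet-metal guard hood with clear window, 240 wide. 0 = popped up on its two buffers; the catch lets it rise only about 0.02 rad more. Grows as it opens (rad), stop at 1.8. About 0.5 kg, 3 N at the lip; falls shut if let go below 1.25 rad, above 1.45 it falls back on to its stop and stays. Heaving while the catch holds strains the catch
- guard_hinge (a point): middle of the guard's hinge line, at the tester's rear (tester x 105, z 98); the line runs along the tester's y. Fixed
- guard_lip (a point): middle of the guard's rolled front lip, a 6 mm bar 234 long in y, 230 from the hinge line; moves with the guard. Popped up it is at tester x -124, z 120, 55 in front of the housing. From the lip the guard's nose slopes gently (about 17 degrees) up and back. A steel rail runs under the guard, 25 to 40 behind the lip, underside at z 99
- rotor_hub (a point): centre (half-way up) of the hub of the brown distributor rotor arm, which stands upright on the bench: hub 20 across, 19 high; point z is up. Its blade (12 wide, 11 to 17 above the foot) sticks out 29 from the hub's centre along the point's -y, so grasp the hub across the point's x
- drive_cup (a point): centre of the floor of the drive cup on the turntable in the tester's bay (tester x 12, y 0, z 66): steel ring 26 inside, 35 outside, 7 deep, open above. The hub stands on its floor; any heading of the blade will do
- spark_plug: bystander: spark plug, 21 x 70 x 20 mm, lying on the bench; origin under its middle
- spanner: bystander: steel spanner, 26 x 182 x 8 mm, lying near the front edge of the bench; origin under its middle
- condenser: bystander: grey condenser can, 18 mm across, with a short lead, 23 x 72 x 18 mm; origin under its middle

How it is judged:
By the outcome, as a careful person would: the job done as asked, in the order asked, and still so for the second after the job is handed in, with the robot touching nothing.
It also fails if it takes over 69 s, if anything falls off the work surface, if the arm or the gripper's body presses on something with over 40 N, if the wrist force passes 120 N, or if a joint passes its speed limit or range.

## Working session

There is one attempt and no reset: what is moved stays moved. The work goes in short steps, Python scripts to look and compute and a tool call to move; the robot and the scene stay as the last step left them, time stands still between calls to the robot, and variables do not carry over. Pictures are saved under pics/ and viewed, at most 10 in all, crops included, and the job is handed in when it is done.

Besides the shell and the picture viewer there is one more tool, called after "Request:" as a command line: name --argument value ..., lists and objects as JSON in quotes. jog_arm: Moves the arm, as the interface text tells. Its arguments: {"type":"object","properties":{"motion":{"type":"array"},"grip":{"type":"number"}},"required":["motion"]}

```bash
mkdir -p pics; cat > h.py <<'E'
import numpy as np, cv2
from cell import state, read_camera, job_done, cut_out
from scipy.spatial.transform import Rotation as R
def K(c):
    h=c["img"].shape[0]; f=h/2/np.tan(np.radians(c["vertical_fov"])/2); return np.array([[f,0,c["cx"]],[0,f,c["cy"]],[0,0,1.]])
def ray(c,uv):
    d=np.array([c["k1"],0,0,0,0]); n=cv2.undistortPoints(np.array([[uv]],float),K(c),d)[0,0]
    E=np.array(c["extrinsics"]); return E[:3,3],E[:3,:3]@np.array([n[0],-n[1],-1])
def at(c,uv,z):
    o,d=ray(c,uv); return o+d*(z-o[2])/d[2]
def px(c,P):
    E=np.array(c["extrinsics"]); p=(np.atleast_2d(P)-E[:3,3])@E[:3,:3]
    p=p*[1,-1,-1]; return cv2.projectPoints(p,np.zeros(3),np.zeros(3),K(c),np.array([c["k1"],0,0,0,0]))[0][:,0]
E
python3 - <<'E'
from h import *
s=state(); print(s)
ims=[]
for n in("scene","top","wrist"):
    c=read_camera(n); cv2.imwrite(f"pics/{n}0.png",c["img"]); ims.append(c["img"])
    E=np.array(c["extrinsics"]);print(n,c["vertical_fov"],c["k1"],E.round(3).tolist())
    if n!="wrist":
        for t in("tester","guard","rotor_hub","spark_plug","spanner","condenser"):
            r=cut_out(t,c)
            for q in r[:2]:
                b=q["box"];print(t,round(q["p"],2),b,at(c,((b[0]+b[2])/2,(b[1]+b[3])/2),10).round())
E
```

```text
{'t': 0.0, 'joints': array([ 1.07341542e+00,  4.91579794e-01,  1.55945130e+00, -7.75505511e-06,
        1.09175535e+00, -1.05625131e-01]), 'qvel': array([ 0.00114849,  0.0007036 ,  0.00154708, -0.00061797, -0.00116596,
        0.00064676]), 'tau': array([-1.11886304e-03, -6.12631202e+01, -2.58179140e+01,  6.92363572e-02,
        4.82474989e-02, -4.02597516e-05]), 'eef_pos': array([238.51705019, 577.44875914, 239.04854111]), 'tcp_rot': array([-3.14040479e+00, -1.19020813e-04,  2.74984039e+00]), 'ft_force': array([-0.34405977, -0.22776764, -0.64592677]), 'moment': array([-0.01962121, -0.01245864, -0.01135365]), 'grip_force': 0.0, 'opening': 0.9997205064706017}
scene 50.471458872887105 -0.061628679128007145 [[0.682, 0.53, -0.504, 86.293], [-0.731, 0.478, -0.487, -462.443], [-0.017, 0.7, 0.713, 801.296], [0.0, 0.0, 0.0, 1.0]]
tester 0.76 [236.8, 145.1, 389.9, 270.5] [690.  -3.  10.]
guard 0.85 [233.6, 142.0, 382.1, 254.1] [706.  29.  10.]
spark_plug 0.52 [294.2, 332.2, 307.6, 355.7] [ 398. -215.   10.]
spanner 0.79 [183.0, 269.7, 259.6, 318.8] [370. -20.  10.]
condenser 0.58 [169.6, 242.8, 186.0, 252.8] [386. 145.  10.]
top 45.08488060524904 -0.02461066135308599 [[-0.011, 0.996, -0.088, 455.73], [-1.0, -0.013, -0.021, 2.551], [-0.022, 0.088, 0.996, 1287.147], [0.0, 0.0, 0.0, 1.0]]
tester 0.85 [254.3, 117.7, 377.2, 240.6] [640. -55.  10.]
guard 0.68 [255.0, 118.6, 376.7, 241.6] [638. -55.  10.]
rotor_hub 0.5 [179.9, 248.2, 190.3, 263.8] [449. 278.  10.]
spark_plug 0.47 [368.3, 269.3, 385.9, 279.4] [ 398. -204.   10.]
spark_plug 0.36 [291.8, 251.2, 309.0, 322.6] [369. -12.  10.]
spanner 0.84 [287.7, 252.6, 310.3, 320.4] [370.  -8.  10.]
condenser 0.44 [234.1, 273.7, 238.9, 285.5] [389. 148.  10.]
wrist 63.064511586874076 -0.0496106079628248 [[0.381, -0.889, -0.253, 167.162], [0.924, 0.367, 0.105, 606.03], [-0.001, -0.273, 0.962, 385.233], [0.0, 0.0, 0.0, 1.0]]
```

View pics/scene0.png

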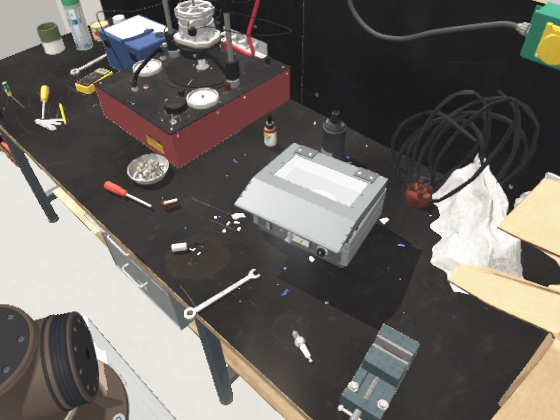

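View pics/top0.png

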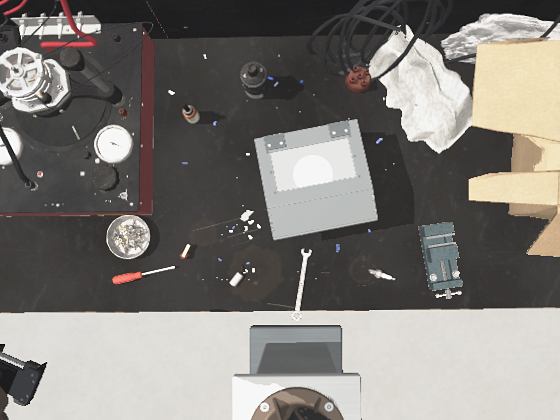

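The jog only shifts and turns about tool z, so reaching under the lip needs a tilt. I'll check how the arm behaves at its reach limit, up in free air.

Request:
jog_arm --motion '[[[0,0,-50],0],[[0,0,-100],0],[[0,0,-150],0],[[0,0,-200],0],[[0,0,-250],0]]'

```text
t: 1.25
eef_pos: [238.3, 577.1, 492.1]
tcp_rot: [3.141, 0.0, 2.75]
ft_force: [0.0, -0.1, -0.4]
opening: 1.002
grip_force: 0.0
```

Request:
jog_arm --motion '[[[0,0,-50],0],[[0,0,-100],0],[[0,0,-150],0],[[0,0,-200],0],[[0,0,-250],0]]'

```text
t: 1.75
eef_pos: [239.8, 579.8, 710.6]
tcp_rot: [3.137, 0.0, 2.75]
ft_force: [0.3, 0.2, 1.0]
opening: 0.998
grip_force: 0.0
```

```bash
python3 - <<'E'
from h import *
c=read_camera("top"); s=state(); print({k:np.round(s[k],3) for k in("t","eef_pos","tcp_rot","joints","ft_force")})
im=c["img"][100:250,240:400]; s=read_camera("scene")["img"][130:280,225:400]
o=np.hstack([cv2.resize(im,None,fx=2.5,fy=2.5,interpolation=2),cv2.resize(s[:, :],None,fx=2.2,fy=2.5,interpolation=2)])
cv2.imwrite("pics/crop1.png",o);print(o.shape)
E
```

```text
{'t': np.float64(1.8), 'eef_pos': array([240.27 , 580.299, 713.354]), 'tcp_rot': array([3.131e+00, 1.000e-03, 2.750e+00]), 'joints': array([ 1.073,  0.537,  0.251,  0.   ,  2.343, -0.106]), 'ft_force': array([-0.149, -1.342,  2.542])}
(375, 785, 3)
```

View pics/crop1.png

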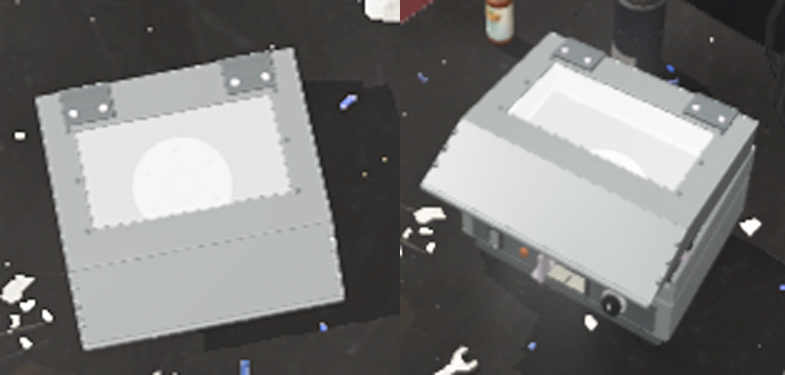

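The crop shows the hood's corners in top at about (255,139), (357,119), (274,240) and (378,220). There is a possible tab under the lip in scene near (289,236). One more push to the limit.

Request:
jog_arm --motion '[[[0,0,-50],0],[[0,0,-100],0],[[0,0,-150],0],[[0,0,-200],0],[[0,0,-250],0]]'

```text
t: 2.35
eef_pos: [221.3, 512.4, 781.6]
tcp_rot: [3.124, 0.001, 2.749]
ft_force: [0.1, -0.2, -0.5]
opening: 0.999
grip_force: 0.0
```

Request:
jog_arm --motion '[[[0,0,0],0],[[0,0,0],0]]'

```text
t: 2.55
eef_pos: [221.8, 513.2, 781.1]
tcp_rot: [3.124, 0.001, 2.75]
ft_force: [0.2, 0.3, 0.1]
opening: 1.0
grip_force: 0.0
```

```bash
python3 - <<'E'
from h import *
s=state(); print({k:np.round(s[k],3) for k in("t","eef_pos","tcp_rot","joints","ft_force")})
c=read_camera("top")
from scipy.optimize import least_squares
loc=np.array([[-127,120,120],[-127,-120,120]]);uv=np.array([[273.6,239.6],[377.6,219.6],[254.8,138.8],[357.2,119.2]])
def T(p,L): 
    cs,sn=np.cos(p[2]),np.sin(p[2]); return np.array([[cs,-sn,0],[sn,cs,0],[0,0,1]])@np.array(L,float).T+np.array([[p[0]],[p[1]],[25]])
def f(p): 
    L=np.array([[-127,120,120],[-127,-120,120],[p[3],120,103],[p[3],-120,103]]); return (px(c,T(p,L).T)-uv).ravel()
r=least_squares(f,[640,-50,.2,110]);print(r.x,r.fun.round(1))
p=r.x
sc=read_camera("scene")
for n,L in dict(lipL=[-124,117,120],lipR=[-124,-117,120],tab0=[-112,0,88],tab45=[-112,49,88],tabm=[-112,-30,88],strip=[-71,0,63]).items():
    print(n,T(p,[L]).T.round(),px(sc,T(p,[L]).T).round(1))
E
```

```text
{'t': np.float64(2.55), 'eef_pos': array([221.807, 513.205, 781.091]), 'tcp_rot': array([3.124e+00, 1.000e-03, 2.750e+00]), 'joints': array([ 1.044,  0.521,  0.051,  0.003,  2.552, -0.133]), 'ft_force': array([0.198, 0.311, 0.108])}
[ 6.30700588e+02 -4.76707033e+01  1.72717540e-01  1.12232360e+02] [-0.1 -0.2  0.5  0.2  0.4 -0.3 -0.8  0.4]
lipL [[488.  46. 145.]] [[235.1 203.4]]
lipR [[ 529. -184.  145.]] [[335.9 251.3]]
tab0 [[520. -67. 113.]] [[286.2 232.8]]
tab45 [[512. -19. 113.]] [[266.2 223.2]]
tabm [[526. -96. 113.]] [[298.9 238.9]]
strip [[561. -60.  88.]] [[296.6 228. ]]
```

The tilt drifts outward slightly at the limit. I'll see whether it accumulates and persists.

Request:
jog_arm --motion '[[[0,50,-50],0],[[0,100,-100],0],[[0,150,-150],0],[[0,200,-200],0],[[0,250,-250],0]]'

```text
t: 3.15
eef_pos: [230.5, 536.8, 767.9]
tcp_rot: [3.102, 0.001, 2.75]
ft_force: [-0.2, -0.2, 0.7]
opening: 0.996
grip_force: 0.0
```

Request:
jog_arm --motion '[[[0,50,0],0],[[0,100,0],0],[[0,150,0],0]]'

```text
t: 3.45
eef_pos: [257.5, 603.4, 717.0]
tcp_rot: [3.081, 0.001, 2.75]
ft_force: [0.7, 0.6, -0.5]
opening: 0.998
grip_force: 0.0
```

Request:
jog_arm --motion '[[[0,-30,30],0],[[0,-60,60],0],[[0,-60,60],0]]'

```text
t: 3.75
eef_pos: [241.9, 564.0, 669.9]
tcp_rot: [3.08, 0.001, 2.75]
ft_force: [0.2, 1.1, 1.6]
opening: 1.001
grip_force: 0.0
```

```bash
python3 - <<'E'
from h import *
s=state(); print({k:np.round(s[k],4) for k in("t","eef_pos","tcp_rot","joints","ft_force")})
E
```

```text
{'t': np.float64(3.75), 'eef_pos': array([241.8547, 563.9714, 669.8848]), 'tcp_rot': array([3.0799e+00, 8.0000e-04, 2.7497e+00]), 'joints': array([ 1.0553,  0.3858,  0.6407,  0.0077,  2.0536, -0.1199]), 'ft_force': array([0.2313, 1.0637, 1.552 ])}
```

Tilt accumulates and persists, which gives me a way to reach under the lip. I'll do the tilting with the arm facing the tester, so first I swing there at height.

```bash
cat >> h.py <<'E'
TP=[630.7,-47.7,.1727]
def W(L):  # tester mm -> world
    cs,sn=np.cos(TP[2]),np.sin(TP[2]); return np.array([[cs,-sn,0],[sn,cs,0],[0,0,1]])@np.array(L,float)+[TP[0],TP[1],25]
def TT(P): # world -> tester
    cs,sn=np.cos(TP[2]),np.sin(TP[2]); return np.array([[cs,sn,0],[-sn,cs,0],[0,0,1]])@(np.array(P,float)-[TP[0],TP[1],25])
def tool(s,dw): return R.from_euler('xyz',s["tcp_rot"]).inv().apply(dw)
def show(s=None):
    s=s or state(); M=R.from_euler('xyz',s["tcp_rot"]).as_matrix(); print("t",round(float(s["t"]),2),"pos",s["eef_pos"].round(1),"tester",TT(s["eef_pos"]).round(1),"rot",s["tcp_rot"].round(3),"J",s["joints"].round(2),"F",s["ft_force"].round(1))
    cs,sn=np.cos(TP[2]),np.sin(TP[2]);Q=np.array([[cs,sn,0],[-sn,cs,0],[0,0,1]])@M; print("tester-frame tool axes x,y,z:",Q[:,0].round(3),Q[:,1].round(3),Q[:,2].round(3)); return Q
E
python3 - <<'E'
from h import *
s=state(); show(s); print(tool(s,[575-242,98-564,10]))
E
```

```text
t 3.75 pos [241.9 564.  669.9] tester [-277.9  669.4  644.9] rot [3.08e+00 1.00e-03 2.75e+00] J [ 1.06  0.39  0.64  0.01  2.05 -0.12] F [0.2 1.1 1.6]
tester-frame tool axes x,y,z: [-0.845  0.535 -0.001] [0.534 0.843 0.062] [ 0.034  0.052 -0.998]
[-485.73149931 -302.339191    -28.30060347]
```

Request:
jog_arm --motion '[[[-40,-25,-2],0],[[-80,-50,-4],0],[[-120,-75,-7],0],[[-160,-100,-9],0],[[-200,-125,-12],0]]'

```text
t: 4.25
eef_pos: [379.2, 369.8, 676.1]
tcp_rot: [3.079, 0.001, 2.75]
ft_force: [1.9, 1.0, 0.1]
opening: 1.001
grip_force: 0.0
```

Request:
jog_arm --motion '[[[-40,-25,-2],0],[[-80,-50,-4],0],[[-120,-75,-7],0],[[-160,-100,-9],0],[[-200,-125,-12],0]]'

```text
t: 4.75
eef_pos: [516.3, 177.4, 680.6]
tcp_rot: [3.079, 0.001, 2.75]
ft_force: [0.9, 0.4, -0.2]
opening: 1.0
grip_force: 0.0
```

Request:
jog_arm --motion '[[[-40,-25,-2],-0.14],[[-80,-50,-4],-0.28],[[-80,-50,-4],-0.42],[[-80,-50,-4],-0.564]]'

```text
t: 5.15
eef_pos: [571.6, 100.8, 680.4]
tcp_rot: [3.09, 0.033, -2.967]
ft_force: [-0.1, 0.4, 0.6]
opening: 1.0
grip_force: 0.0
```

Request:
jog_arm --motion '[[[-50,0,-150],0]]'

```text
t: 5.25
eef_pos: [581.3, 102.0, 708.4]
tcp_rot: [3.087, 0.02, -2.966]
ft_force: [1.4, 0.4, 1.4]
opening: 0.994
grip_force: 0.0
```

Request:
jog_arm --motion '[[[-50,0,-150],0]]'

```text
t: 5.35
eef_pos: [589.2, 102.5, 737.3]
tcp_rot: [3.087, 0.034, -2.971]
ft_force: [0.3, -0.4, 2.4]
opening: 1.002
grip_force: 0.0
```

Request:
jog_arm --motion '[[[-250,0,-250],0]]'

```text
t: 5.45
eef_pos: [601.4, 103.7, 749.0]
tcp_rot: [3.087, 0.05, -2.972]
ft_force: [-0.0, -0.5, 1.0]
opening: 0.998
grip_force: 0.0
```

Request:
jog_arm --motion '[[[-250,0,-250],0]]'

```text
t: 5.55
eef_pos: [610.8, 103.7, 746.4]
tcp_rot: [3.085, 0.061, -2.973]
ft_force: [-2.0, 0.5, 2.0]
opening: 1.003
grip_force: 0.0
```

Request:
jog_arm --motion '[[[-250,0,-250],0]]'

```text
t: 5.65
eef_pos: [617.7, 103.3, 745.7]
tcp_rot: [3.084, 0.083, -2.975]
ft_force: [0.3, -0.4, -0.6]
opening: 1.001
grip_force: 0.0
```

```bash
python3 -c "
from h import *
show()"
```

```text
t 5.65 pos [617.7 103.3 745.7] tester [ 13.2 150.9 720.7] rot [ 3.084  0.083 -2.975] J [ 0.03  0.58  0.05  0.1   2.43 -1.63] F [ 0.3 -0.4 -0.6]
tester-frame tool axes x,y,z: [-0.997  0.006 -0.083] [0.001 0.998 0.058] [ 0.083  0.057 -0.995]
```

Request:
jog_arm --motion '[[[-250,0,-250],0]]'

```text
t: 5.75
eef_pos: [620.1, 102.7, 750.5]
tcp_rot: [3.084, 0.113, -2.976]
ft_force: [-0.1, -0.6, 0.2]
opening: 1.0
grip_force: 0.0
```

Request:
jog_arm --motion '[[[-250,0,-250],0]]'

```text
t: 5.85
eef_pos: [622.6, 102.0, 754.1]
tcp_rot: [3.083, 0.138, -2.977]
ft_force: [-0.6, 0.4, 0.8]
opening: 1.0
grip_force: 0.0
```

Request:
jog_arm --motion '[[[-250,0,-250],0]]'

```text
t: 5.95
eef_pos: [625.4, 101.2, 757.1]
tcp_rot: [3.082, 0.161, -2.978]
ft_force: [-0.1, 0.2, -1.0]
opening: 1.001
grip_force: 0.0
```

Request:
jog_arm --motion '[[[-250,0,-250],0]]'

```text
t: 6.05
eef_pos: [628.0, 100.2, 760.2]
tcp_rot: [3.081, 0.183, -2.98]
ft_force: [0.2, -0.4, -0.1]
opening: 0.999
grip_force: 0.0
```

Request:
jog_arm --motion '[[[-250,0,-200],0]]'

```text
t: 6.15
eef_pos: [633.7, 100.1, 761.5]
tcp_rot: [3.08, 0.207, -2.981]
ft_force: [0.1, -0.0, -0.7]
opening: 1.002
grip_force: 0.0
```

Request:
jog_arm --motion '[[[-250,0,-200],0]]'

```text
t: 6.25
eef_pos: [639.7, 99.9, 762.2]
tcp_rot: [3.079, 0.23, -2.983]
ft_force: [0.0, -0.3, 0.0]
opening: 1.002
grip_force: 0.0
```

Request:
jog_arm --motion '[[[-250,0,-200],0]]'

```text
t: 6.35
eef_pos: [644.4, 99.5, 764.4]
tcp_rot: [3.077, 0.253, -2.984]
ft_force: [-0.4, 0.4, -0.1]
opening: 0.996
grip_force: 0.0
```

Request:
jog_arm --motion '[[[-250,0,-150],0]]'

```text
t: 6.45
eef_pos: [652.4, 100.1, 764.8]
tcp_rot: [3.076, 0.28, -2.986]
ft_force: [0.5, -0.8, 0.6]
opening: 0.998
grip_force: 0.0
```

Request:
jog_arm --motion '[[[-250,0,-150],0]]'

```text
t: 6.55
eef_pos: [660.9, 100.5, 764.5]
tcp_rot: [3.075, 0.303, -2.988]
ft_force: [-0.5, 0.2, -0.9]
opening: 1.0
grip_force: 0.0
```

Request:
jog_arm --motion '[[[-250,0,-150],0]]'

```text
t: 6.65
eef_pos: [667.8, 100.7, 765.6]
tcp_rot: [3.074, 0.328, -2.99]
ft_force: [0.1, -0.2, -0.2]
opening: 1.001
grip_force: 0.0
```

```bash
python3 -c "
from h import *
show()"
```

```text
t 6.65 pos [667.8 100.7 765.6] tester [ 62.1 139.8 740.6] rot [ 3.074  0.328 -2.99 ] J [ 0.01  0.57  0.05  0.14  2.2  -1.62] F [ 0.1 -0.2 -0.2]
tester-frame tool axes x,y,z: [-0.946  0.02  -0.322] [-0.001  0.998  0.064] [ 0.323  0.061 -0.944]
```

Request:
jog_arm --motion '[[[-250,0,-150],0]]'

```text
t: 6.75
eef_pos: [673.5, 100.7, 768.1]
tcp_rot: [3.072, 0.355, -2.992]
ft_force: [0.1, 0.5, -0.1]
opening: 1.0
grip_force: 0.0
```

Request:
jog_arm --motion '[[[-250,0,-150],0]]'

```text
t: 6.85
eef_pos: [678.3, 100.5, 771.6]
tcp_rot: [3.071, 0.381, -2.994]
ft_force: [-0.2, -0.0, -0.5]
opening: 1.001
grip_force: 0.0
```

Request:
jog_arm --motion '[[[-250,0,-150],0]]'

```text
t: 6.95
eef_pos: [682.1, 100.1, 776.0]
tcp_rot: [3.07, 0.408, -2.996]
ft_force: [0.3, -0.1, -0.2]
opening: 1.003
grip_force: 0.0
```

Request:
jog_arm --motion '[[[-250,0,-150],0]]'

```text
t: 7.05
eef_pos: [685.3, 99.5, 781.0]
tcp_rot: [3.069, 0.436, -2.998]
ft_force: [-0.7, -0.1, -0.1]
opening: 0.999
grip_force: 0.0
```

Request:
jog_arm --motion '[[[-250,0,-150],0]]'

```text
t: 7.15
eef_pos: [687.5, 98.8, 786.8]
tcp_rot: [3.067, 0.463, -3.0]
ft_force: [0.1, -0.2, -0.6]
opening: 0.999
grip_force: 0.0
```

Request:
jog_arm --motion '[[[-250,0,-150],0]]'

```text
t: 7.25
eef_pos: [689.0, 97.9, 793.2]
tcp_rot: [3.065, 0.49, -3.002]
ft_force: [0.1, -0.3, -0.2]
opening: 1.0
grip_force: 0.0
```

Request:
jog_arm --motion '[[[-250,0,-150],0]]'

```text
t: 7.35
eef_pos: [689.8, 96.8, 800.3]
tcp_rot: [3.064, 0.518, -3.005]
ft_force: [-0.2, -0.5, -0.2]
opening: 1.001
grip_force: 0.0
```

Request:
jog_arm --motion '[[[-250,0,-150],0]]'

```text
t: 7.45
eef_pos: [689.7, 95.6, 808.1]
tcp_rot: [3.062, 0.546, -3.007]
ft_force: [0.2, -0.5, 1.0]
opening: 1.001
grip_force: 0.0
```

Request:
jog_arm --motion '[[[-250,0,-150],0]]'

```text
t: 7.55
eef_pos: [688.8, 94.3, 816.5]
tcp_rot: [3.06, 0.574, -3.01]
ft_force: [0.8, -0.0, 0.0]
opening: 1.001
grip_force: 0.0
```

Request:
jog_arm --motion '[[[-250,0,-150],0]]'

```text
t: 7.65
eef_pos: [687.1, 92.7, 825.4]
tcp_rot: [3.058, 0.601, -3.013]
ft_force: [-0.4, -1.3, -0.1]
opening: 1.0
grip_force: 0.0
```

Request:
jog_arm --motion '[[[-250,0,-150],0]]'

```text
t: 7.75
eef_pos: [684.6, 91.0, 834.9]
tcp_rot: [3.056, 0.629, -3.016]
ft_force: [0.5, -0.4, -0.2]
opening: 1.0
grip_force: 0.0
```

Request:
jog_arm --motion '[[[-250,0,-150],0]]'

```text
t: 7.85
eef_pos: [681.4, 89.2, 844.8]
tcp_rot: [3.054, 0.658, -3.019]
ft_force: [-0.5, 0.5, -1.4]
opening: 1.002
grip_force: 0.0
```

Request:
jog_arm --motion '[[[-250,0,-150],0]]'

```text
t: 7.95
eef_pos: [677.4, 87.2, 855.2]
tcp_rot: [3.052, 0.686, -3.022]
ft_force: [-0.2, 0.3, -0.6]
opening: 1.001
grip_force: 0.0
```

Request:
jog_arm --motion '[[[-250,0,-150],0]]'

```text
t: 8.05
eef_pos: [672.6, 85.1, 866.0]
tcp_rot: [3.049, 0.714, -3.025]
ft_force: [-0.5, -0.6, -0.3]
opening: 1.0
grip_force: 0.0
```

Request:
jog_arm --motion '[[[-250,0,-150],0]]'

```text
t: 8.15
eef_pos: [667.1, 82.8, 877.1]
tcp_rot: [3.046, 0.742, -3.029]
ft_force: [-0.2, -0.3, -0.4]
opening: 1.002
grip_force: 0.0
```

Request:
jog_arm --motion '[[[-250,0,-150],0]]'

```text
t: 8.25
eef_pos: [660.9, 80.4, 888.5]
tcp_rot: [3.043, 0.77, -3.032]
ft_force: [1.5, -0.8, 0.1]
opening: 1.0
grip_force: 0.0
```

Request:
jog_arm --motion '[[[-250,0,-150],0]]'

```text
t: 8.35
eef_pos: [653.9, 77.9, 900.2]
tcp_rot: [3.04, 0.798, -3.036]
ft_force: [0.3, 0.3, 0.4]
opening: 0.998
grip_force: 0.0
```

```bash
python3 - <<'E'
from h import *
show()
c=read_camera("top")
for q in cut_out("rotor_hub",c)[:2]: print(q["p"],q["box"])
cv2.imwrite("pics/rot.png",cv2.resize(c["img"][215:305,150:270],None,fx=5,fy=5,interpolation=2))
E
```

```text
t 8.35 pos [653.9  77.9 900.2] tester [ 44.4 119.7 875.2] rot [ 3.04   0.798 -3.036] J [-0.07  0.44  0.05  0.23  1.87 -1.62] F [0.3 0.3 0.4]
tester-frame tool axes x,y,z: [-0.697  0.047 -0.716] [-0.005  0.997  0.071] [ 0.717  0.053 -0.695]
```

View pics/rot.png

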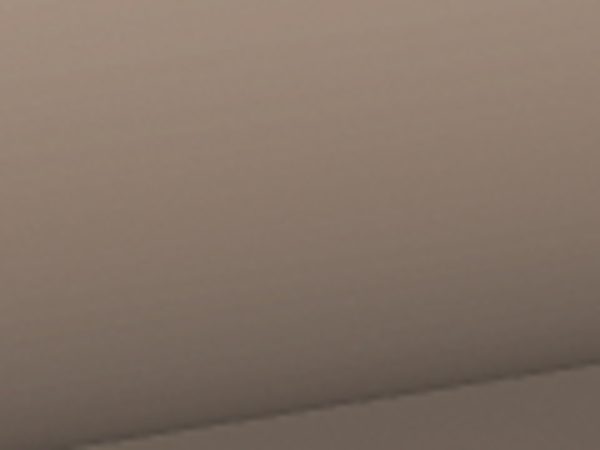

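Tilt is now 0.80 rad toward the tester. I'll close the fingers and go to a point in front of the lip, low and right of the catch band.

```bash
python3 - <<'E'
from h import *
s=state(); d=W([-200,-52,250])-s["eef_pos"]; t=tool(s,d); print(t.round(),(t/13).round(1)); d2=W([-180,-52,80])-W([-200,-52,250]); print(tool(s,d2).round(1)); print(tool(s,W([-127,-52,92])-W([-180,-52,80])).round(1))
E
```

```text
[ 610. -214.  251.] [ 46.9 -16.5  19.3]
[108.1 -12.  132.2]
[-45.4   0.6  29.8]
```

Request:
jog_arm --motion '[[[43,-15,18],0],[[86,-30,36],0],[[129,-45,54],0],[[172,-60,72],0],[[215,-75,90],0]]' --grip 1

```text
t: 8.95
eef_pos: [607.5, 29.4, 755.3]
tcp_rot: [3.041, 0.796, -3.036]
ft_force: [1.7, 0.0, 1.1]
opening: 0.636
grip_force: 0.0
```

Request:
jog_arm --motion '[[[43,-15,18],0],[[86,-30,36],0],[[129,-45,54],0],[[172,-60,72],0],[[215,-75,90],0]]'

```text
t: 9.45
eef_pos: [533.5, -44.6, 533.3]
tcp_rot: [3.041, 0.795, -3.036]
ft_force: [0.1, -1.0, 0.0]
opening: 0.216
grip_force: 0.0
```

Request:
jog_arm --motion '[[[43,-15,18],0],[[86,-30,36],0],[[129,-45,54],0],[[180,-64,71],0],[[180,-64,71],0]]'

```text
t: 9.95
eef_pos: [488.0, -73.6, 392.7]
tcp_rot: [3.05, 0.738, -3.069]
ft_force: [0.5, 0.6, -0.7]
opening: 0.007
grip_force: 0.0
```

```bash
python3 - <<'E'
from h import *
s=state(); show(s)
a=W([-180,-52,80]); print(tool(s,a-s["eef_pos"]).round(1))
E
```

```text
t 9.95 pos [488.  -73.6 392.7] tester [-145.    -1.   367.7] rot [ 3.05   0.738 -3.069] J [-0.51 -0.04  2.03  0.77  0.7  -2.68] F [ 0.5  0.6 -0.7]
tester-frame tool axes x,y,z: [-0.736  0.074 -0.673] [0.039 0.997 0.067] [ 0.676  0.024 -0.737]
[215.6 -71.6 187.1]
```

J6 hit its range limit, so I'll use the half-turn-equivalent grasp.

Request:
jog_arm --motion '[[[0,0,0],0.14],[[0,0,0],0.28],[[0,0,0],0.42],[[0,0,0],0.56],[[0,0,0],0.7]]'

```text
t: 10.45
eef_pos: [488.9, -73.6, 394.8]
tcp_rot: [2.555, 0.491, 2.395]
ft_force: [-0.5, -1.3, -0.3]
opening: 0.006
grip_force: 0.0
```

Request:
jog_arm --motion '[[[0,0,0],0.14],[[0,0,0],0.28],[[0,0,0],0.42],[[0,0,0],0.56],[[0,0,0],0.7]]'

```text
t: 10.95
eef_pos: [488.9, -73.6, 394.8]
tcp_rot: [2.397, 0.046, 1.828]
ft_force: [0.7, -0.3, -0.1]
opening: 0.005
grip_force: 0.0
```

Request:
jog_arm --motion '[[[0,0,0],0.14],[[0,0,0],0.28],[[0,0,0],0.42],[[0,0,0],0.56],[[0,0,0],0.7]]'

```text
t: 11.45
eef_pos: [488.9, -73.6, 394.8]
tcp_rot: [2.501, -0.412, 1.284]
ft_force: [-0.0, 0.2, -0.2]
opening: 0.001
grip_force: 0.0
```

Request:
jog_arm --motion '[[[0,0,0],0.14],[[0,0,0],0.28],[[0,0,0],0.42],[[0,0,0],0.56],[[0,0,0],0.7]]'

```text
t: 11.95
eef_pos: [488.9, -73.6, 394.8]
tcp_rot: [2.926, -0.72, 0.527]
ft_force: [1.0, 0.7, -0.8]
opening: 0.007
grip_force: 0.0
```

Request:
jog_arm --motion '[[[0,0,0],0.14],[[0,0,0],0.28],[[0,0,0],0.39]]'

```text
t: 12.25
eef_pos: [488.9, -73.6, 394.8]
tcp_rot: [-3.004, -0.735, 0.003]
ft_force: [0.1, 0.6, -0.2]
opening: 0.004
grip_force: 0.0
```

```bash
python3 - <<'E'
from h import *
s=state(); show(s)
a=W([-180,-52,250]); print(tool(s,a-s["eef_pos"]).round(1)); print(tool(s,[0,0,-100]).round(1))
E
```

```text
t 12.25 pos [488.9 -73.6 394.8] tester [-144.1   -1.2  369.8] rot [-3.004e+00 -7.350e-01  3.000e-03] J [-0.51 -0.04  2.03  0.77  0.7   0.51] F [ 0.1  0.6 -0.2]
tester-frame tool axes x,y,z: [ 0.731 -0.125  0.671] [-0.077 -0.992 -0.102] [ 0.678  0.023 -0.734]
[-100.2   65.4   62.5]
[-67.1  10.2  73.4]
```

Request:
jog_arm --motion '[[[-33,22,21],-0.05],[[-67,44,42],-0.05],[[-100,65,62],-0.05],[[-100,65,62],-0.05]]'

```text
t: 12.65
eef_pos: [461.1, -131.1, 272.1]
tcp_rot: [-3.051, -0.738, 0.074]
ft_force: [0.3, 0.2, 0.2]
opening: 0.005
grip_force: 0.0
```

```bash
python3 - <<'E'
from h import *
s=state(); show(s)
a=W([-180,-52,80]); print(tool(s,a-s["eef_pos"]).round(1))
E
```

```text
t 12.65 pos [ 461.1 -131.1  272.1] tester [-181.4  -53.   247.1] rot [-3.051 -0.738  0.074] J [-0.7   0.13  2.23  1.18  0.61 -0.2 ] F [0.3 0.2 0.2]
tester-frame tool axes x,y,z: [ 0.736 -0.073  0.673] [-0.038 -0.997 -0.067] [ 0.675  0.024 -0.737]
[-111.4   10.1  124.2]
```

Request:
jog_arm --motion '[[[-28,2,31],0],[[-56,5,62],0],[[-84,8,93],0],[[-111,10,124],0],[[-111,10,124],0]]'

```text
t: 13.15
eef_pos: [464.5, -129.5, 106.9]
tcp_rot: [-3.055, -0.741, 0.077]
ft_force: [1.5, -0.1, 0.4]
opening: 0.005
grip_force: 0.0
```

```bash
python3 - <<'E'
from h import *
s=state(); show(s)
print(tool(s,W([-127,-55,90])-s["eef_pos"]).round(1)); print("dy10",tool(s,W([0,10,0])-W([0,0,0])).round(1),"dz10",tool(s,[0,0,10]).round(1),"dx10",tool(s,W([10,0,0])-W([0,0,0])).round(1))
c=read_camera("wrist"); E=np.array(c["extrinsics"]); print(TT(E[:3,3]))
cv2.imwrite("pics/w1.png",c["img"])
E
```

```text
t 13.15 pos [ 464.5 -129.5  106.9] tester [-177.8  -52.    81.9] rot [-3.055 -0.741  0.077] J [-0.69  0.54  2.41  2.05  0.64 -1.23] F [ 1.5 -0.1  0.4]
tester-frame tool axes x,y,z: [ 0.735 -0.07   0.675] [-0.037 -0.997 -0.064] [ 0.678  0.022 -0.735]
[43.   0.6 28.4]
dy10 [ -0.7 -10.    0.2] dz10 [ 6.7 -0.6 -7.4] dx10 [ 7.3 -0.4  6.8]
[-220.60502955  -61.32764781  240.77559676]
```

View pics/w1.png

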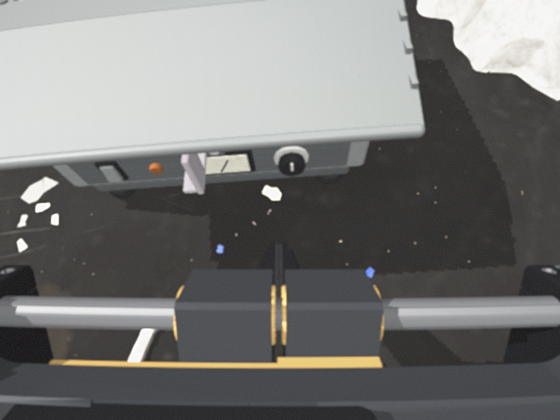

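The wrist picture shows the lip's right end at (422,132) and the tab hanging below the lip at columns 184–205, its bottom near row 193. The closed fingers are at column 280.

```bash
python3 - <<'E'
from h import *
c=read_camera("wrist")
def onx(uv,x):
    o,d=ray(c,uv); o=TT(o); d=TT(d+np.array([TP[0],TP[1],25])); return (o+d*(x-o[0])/d[0]).round(1)
for uv in[(184,193),(196,194),(204,192),(204,160),(184,165)]: print(uv,onx(uv,-120),onx(uv,-103))
o,d=ray(c,(422,132)); print("lipR",TT(at(c,(422,132),145)).round(1),"lip mid",TT(at(c,(200,152),145)).round(1), TT(at(c,(10,164),145)).round(1))
E
```

```text
(184, 193) [-120.     1.1   68.3] [-103.    11.6   39.7]
(196, 194) [-120.    -5.5   66.2] [-103.     3.9   37.2]
(204, 192) [-120.   -10.7   67.9] [-103.    -2.2   39.2]
(204, 160) [-120.   -18.9   99.3] [-103.   -11.7   75.8]
(184, 165) [-120.    -7.7   96.2] [-103.     1.4   72.3]
lipR [-128.  -118.8  120. ] lip mid [-130.7  -23.2  120. ] [-129.    66.2  120. ]
```

Request:
jog_arm --motion '[[[14,-5,10],0],[[28,-10,19],0],[[42,-14,29],0],[[42,-14,29],0]]'

```text
t: 13.65
eef_pos: [514.3, -108.4, 118.8]
tcp_rot: [-3.056, -0.745, 0.08]
ft_force: [1.0, -0.1, -0.1]
opening: -0.0
grip_force: 0.0
```

Request:
jog_arm --motion '[[[0,-4,0],0],[[0,-8,0],0],[[0,-12,0],0],[[0,-12,0],0]]'

```text
t: 14.05
eef_pos: [510.1, -96.5, 117.3]
tcp_rot: [-3.053, -0.74, 0.076]
ft_force: [-0.5, 1.0, -0.0]
opening: 0.007
grip_force: 0.0
```

```bash
python3 - <<'E'
from h import *
s=state(); show(s)
E
```

```text
t 14.05 pos [510.1 -96.5 117.3] tester [-127.2  -27.4   92.3] rot [-3.053 -0.74   0.076] J [-0.54  0.52  2.34  2.11  0.57 -1.12] F [-0.5  1.  -0. ]
tester-frame tool axes x,y,z: [ 0.735 -0.071  0.675] [-0.037 -0.997 -0.065] [ 0.677  0.023 -0.735]
```

Request:
jog_arm --motion '[[[0,-1.5,0],0],[[0,-3,0],0],[[0,-3,0],0]]'

```text
t: 14.35
eef_pos: [510.1, -93.9, 117.3]
tcp_rot: [-3.053, -0.741, 0.076]
ft_force: [0.7, 0.3, 0.2]
opening: 0.002
grip_force: 0.0
```

Request:
jog_arm --motion '[[[0,-1.5,0],0],[[0,-3,0],0],[[0,-3,0],0]]'

```text
t: 14.65
eef_pos: [509.8, -90.8, 117.6]
tcp_rot: [-3.053, -0.741, 0.076]
ft_force: [0.4, -0.2, 0.8]
opening: 0.002
grip_force: 0.0
```

Request:
jog_arm --motion '[[[0,-1.5,0],0],[[0,-3,0],0],[[0,-3,0],0]]'

```text
t: 14.95
eef_pos: [509.4, -87.8, 117.8]
tcp_rot: [-3.053, -0.741, 0.076]
ft_force: [-0.5, -0.4, 0.0]
opening: 0.009
grip_force: 0.0
```

Request:
jog_arm --motion '[[[0,-1.5,0],0],[[0,-3,0],0],[[0,-3,0],0]]'

```text
t: 15.25
eef_pos: [508.9, -85.0, 118.0]
tcp_rot: [-3.053, -0.741, 0.076]
ft_force: [-1.4, -1.2, -0.3]
opening: 0.003
grip_force: 0.9
```

```bash
python3 - <<'E'
from h import *
s=state(); show(s); c=read_camera("wrist"); cv2.imwrite("pics/w2.png",cv2.resize(c["img"][60:340,100:460],None,fx=2,fy=2))
E
```

```text
t 15.25 pos [508.9 -85.  118. ] tester [-126.4  -15.8   93. ] rot [-3.053 -0.741  0.076] J [-0.51  0.52  2.35  2.15  0.56 -1.14] F [-1.4 -1.2 -0.3]
tester-frame tool axes x,y,z: [ 0.735 -0.071  0.675] [-0.037 -0.997 -0.065] [ 0.677  0.023 -0.735]
```

View pics/w2.png

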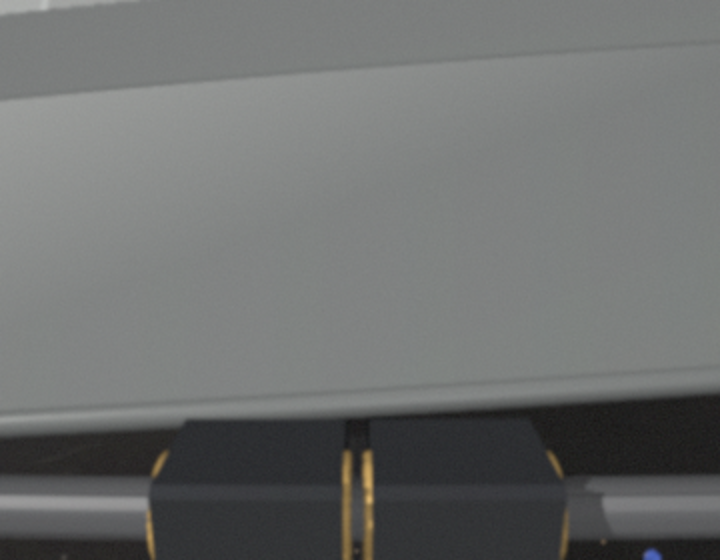

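Request:
jog_arm --motion '[[[0,-1.5,0],0],[[0,-3,0],0],[[0,-3,0],0]]'

```text
t: 15.6
eef_pos: [508.5, -82.0, 118.1]
tcp_rot: [-3.053, -0.741, 0.076]
ft_force: [-1.7, -3.5, 0.1]
opening: 0.006
grip_force: 1.3
```

Request:
jog_arm --motion '[[[0,-1.5,0],0],[[0,-3,0],0],[[0,-3,0],0]]'

```text
t: 15.9
eef_pos: [508.1, -79.0, 118.3]
tcp_rot: [-3.053, -0.741, 0.076]
ft_force: [-1.9, -3.3, -3.0]
opening: 0.005
grip_force: 1.7
```

```bash
python3 - <<'E'
from h import *
s=state(); show(s)
E
```

```text
t 15.9 pos [508.1 -79.  118.3] tester [-126.2   -9.8   93.3] rot [-3.053 -0.741  0.076] J [-0.5   0.51  2.36  2.17  0.56 -1.15] F [-1.9 -3.3 -3. ]
tester-frame tool axes x,y,z: [ 0.735 -0.071  0.675] [-0.037 -0.997 -0.065] [ 0.677  0.023 -0.735]
```

Request:
jog_arm --motion '[[[0,-1.5,0],0],[[0,-3,0],0],[[0,-5,0],0],[[0,-5,0],0]]'

```text
t: 16.3
eef_pos: [507.7, -74.0, 118.8]
tcp_rot: [-3.053, -0.741, 0.076]
ft_force: [-0.3, -4.2, -2.0]
opening: 0.009
grip_force: 2.1
```

Request:
jog_arm --motion '[[[1.7,-0.2,-1.9],0],[[3.4,-0.3,-3.7],0],[[5,-0.5,-5.5],0],[[6.7,-0.6,-7.4],0],[[6.7,-0.6,-7.4],0]]'

```text
t: 16.8
eef_pos: [507.3, -74.2, 129.0]
tcp_rot: [-3.054, -0.741, 0.077]
ft_force: [-2.7, -4.5, -2.6]
opening: 0.005
grip_force: 3.5
```

```bash
python3 - <<'E'
from h import *
s=state(); show(s)
E
```

```text
t 16.8 pos [507.3 -74.2 129. ] tester [-126.1   -4.9  104. ] rot [-3.054 -0.741  0.077] J [-0.49  0.49  2.36  2.14  0.54 -1.1 ] F [-2.7 -4.5 -2.6]
tester-frame tool axes x,y,z: [ 0.735 -0.071  0.675] [-0.037 -0.997 -0.065] [ 0.678  0.023 -0.735]
```

Request:
jog_arm --motion '[[[1.7,-0.2,-1.9],0],[[3.4,-0.3,-3.7],0],[[3.4,-0.3,-3.7],0]]'

```text
t: 17.1
eef_pos: [507.5, -74.2, 134.1]
tcp_rot: [-3.054, -0.741, 0.077]
ft_force: [-2.5, -4.1, -3.1]
opening: 0.007
grip_force: 3.5
```

Request:
jog_arm --motion '[[[1.7,-0.2,-1.9],0],[[3.4,-0.3,-3.7],0],[[3.4,-0.3,-3.7],0]]'

```text
t: 17.4
eef_pos: [507.6, -74.3, 139.2]
tcp_rot: [-3.054, -0.742, 0.077]
ft_force: [-0.3, -4.8, -4.0]
opening: 0.005
grip_force: 3.5
```

```bash
python3 - <<'E'
from h import *
s=state(); show(s)
E
```

```text
t 17.4 pos [507.6 -74.3 139.2] tester [-125.8   -5.1  114.2] rot [-3.054 -0.742  0.077] J [-0.49  0.46  2.35  2.09  0.53 -1.04] F [-0.3 -4.8 -4. ]
tester-frame tool axes x,y,z: [ 0.734 -0.071  0.675] [-0.037 -0.997 -0.065] [ 0.678  0.023 -0.735]
```

Request:
jog_arm --motion '[[[1.7,-0.2,-1.9],0],[[3.4,-0.3,-3.7],0],[[5,-0.5,-5.5],0],[[6.7,-0.6,-7.4],0],[[6.7,-0.6,-7.4],0]]'

```text
t: 17.9
eef_pos: [507.4, -74.2, 149.3]
tcp_rot: [-3.054, -0.742, 0.077]
ft_force: [-2.4, -3.8, -1.5]
opening: 0.004
grip_force: 3.0
```

Request:
jog_arm --motion '[[[3.4,-0.3,-3.7],0],[[6.7,-0.6,-7.4],0],[[10,-0.9,-11],0],[[13.4,-1.2,-14.8],0],[[13.4,-1.2,-14.8],0]]'

```text
t: 18.4
eef_pos: [507.2, -73.9, 169.3]
tcp_rot: [-3.053, -0.742, 0.078]
ft_force: [-2.7, 0.2, -2.1]
opening: 0.007
grip_force: 1.4
```

```bash
python3 - <<'E'
from h import *
s=state(); show(s)
c=read_camera("wrist"); cv2.imwrite("pics/w3.png",c["img"])
E
```

```text
t 18.4 pos [507.2 -73.9 169.3] tester [-126.2   -4.6  144.3] rot [-3.053 -0.742  0.078] J [-0.49  0.38  2.32  1.92  0.48 -0.85] F [-2.7  0.2 -2.1]
tester-frame tool axes x,y,z: [ 0.734 -0.07   0.676] [-0.035 -0.997 -0.065] [ 0.678  0.024 -0.734]
```

View pics/w3.png

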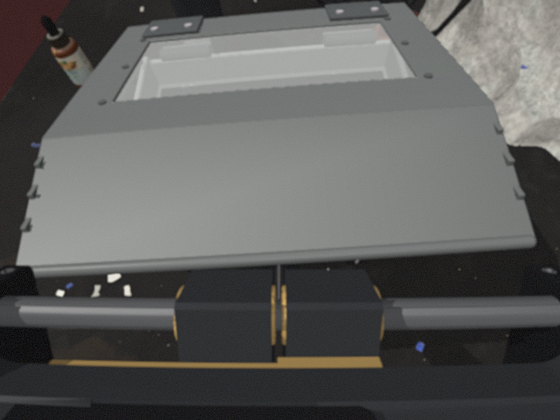

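The catch is released (lateral force gone) and the guard rests on the finger at about 0.15 rad. Planning the arc.

```bash
cat > arc.py <<'E'
from h import *
import sys
Q=None
def tcp(phi,Q,s): 
    e=phi+.0956; lip=np.array([105-230*np.cos(e),0,98+230*np.sin(e)]); p=lip-13*Q[:,0]-s*Q[:,2]; p[1]=0; return p
def plan(phis,s,y=-5):
    st=state(); Q=show(st); p0=TT(st["eef_pos"]); prev=p0
    i=0
    for k in range(0,len(phis),5):
        rows=[]
        for ph in phis[k:k+5]:
            p=tcp(ph,Q,s); p[1]=y; rows.append((Q.T@(p-prev)).round(0).tolist())
        prev=p; print(rows)
E
python3 - <<'E'
from arc import *
plan([.17,.2,.25,.3,.35]+[.40,.45,.5,.55,.6]+[.65,.7,.75,.8,.85],12)
E
```

```text
t 18.45 pos [507.1 -74.  169. ] tester [-126.2   -4.6  144. ] rot [-3.053 -0.742  0.077] J [-0.49  0.38  2.32  1.92  0.48 -0.85] F [-2.5  0.5 -2. ]
tester-frame tool axes x,y,z: [ 0.734 -0.07   0.675] [-0.036 -0.997 -0.065] [ 0.678  0.024 -0.735]
[[4.0, -0.0, -16.0], [9.0, -1.0, -20.0], [20.0, -2.0, -25.0], [30.0, -2.0, -30.0], [40.0, -3.0, -35.0]]
[[11.0, -1.0, -4.0], [22.0, -2.0, -7.0], [33.0, -3.0, -10.0], [44.0, -3.0, -13.0], [55.0, -4.0, -14.0]]
[[11.0, -1.0, -1.0], [23.0, -2.0, -2.0], [34.0, -2.0, -2.0], [46.0, -3.0, -1.0], [57.0, -4.0, -0.0]]
```

Request:
jog_arm --motion '[[[4,0,-16],0],[[9,-1,-20],0],[[20,-2,-25],0],[[30,-2,-30],0],[[40,-3,-35],0]]'

```text
t: 18.95
eef_pos: [512.8, -73.6, 221.7]
tcp_rot: [-3.052, -0.74, 0.076]
ft_force: [-0.3, 0.5, -2.8]
opening: 0.005
grip_force: 1.1
```

Request:
jog_arm --motion '[[[11,-1,-4],0],[[22,-2,-7],0],[[33,-3,-10],0],[[44,-3,-13],0],[[55,-4,-14],0]]'

```text
t: 19.45
eef_pos: [543.6, -68.4, 269.5]
tcp_rot: [-3.052, -0.74, 0.077]
ft_force: [-3.5, -1.1, 0.3]
opening: 0.005
grip_force: 1.3
```

```bash
python3 - <<'E'
from arc import *
plan([.65,.7,.75,.8,.85]+[.9,.95,1,1.05,1.1]+[1.15,1.2,1.25,1.3,1.35],12)
E
```

```text
t 19.45 pos [543.6 -68.4 269.5] tester [-89.4  -5.5 244.5] rot [-3.052 -0.74   0.077] J [-0.43  0.22  2.13  1.23  0.45 -0.03] F [-3.5 -1.1  0.3]
tester-frame tool axes x,y,z: [ 0.735 -0.071  0.675] [-0.035 -0.997 -0.066] [ 0.677  0.025 -0.735]
[[12.0, -1.0, -2.0], [24.0, -2.0, -2.0], [35.0, -3.0, -3.0], [47.0, -4.0, -2.0], [58.0, -5.0, -1.0]]
[[11.0, -1.0, 2.0], [23.0, -2.0, 4.0], [34.0, -2.0, 7.0], [45.0, -3.0, 10.0], [56.0, -4.0, 14.0]]
[[11.0, -1.0, 4.0], [21.0, -1.0, 9.0], [31.0, -2.0, 15.0], [41.0, -2.0, 21.0], [50.0, -3.0, 27.0]]
```

Request:
jog_arm --motion '[[[12,-1,-2],0],[[24,-2,-2],0],[[35,-3,-3],0],[[47,-4,-2],0],[[58,-5,-1],0]]'

```text
t: 19.95
eef_pos: [585.2, -60.4, 309.6]
tcp_rot: [-3.052, -0.74, 0.077]
ft_force: [-0.4, -1.2, -1.5]
opening: 0.004
grip_force: 0.8
```

Request:
jog_arm --motion '[[[11,-1,2],0],[[23,-2,4],0],[[34,-2,7],0],[[45,-3,10],0],[[56,-4,14],0]]'

```text
t: 20.45
eef_pos: [635.1, -51.3, 337.0]
tcp_rot: [-3.052, -0.74, 0.077]
ft_force: [-0.2, -1.1, -0.5]
opening: 0.002
grip_force: 0.6
```

```bash
python3 - <<'E'
from arc import *
plan([1.15,1.2,1.25,1.3,1.35]+[1.4,1.45,1.5,1.55,1.6],12)
c=read_camera("scene"); cv2.imwrite("pics/s2.png",c["img"])
E
```

```text
t 20.45 pos [635.1 -51.3 337. ] tester [  3.7  -4.3 312. ] rot [-3.052 -0.74   0.077] J [-0.32  0.25  1.86  0.8   0.5   0.53] F [-0.2 -1.1 -0.5]
tester-frame tool axes x,y,z: [ 0.735 -0.071  0.674] [-0.035 -0.997 -0.066] [ 0.677  0.025 -0.736]
[[10.0, 0.0, 4.0], [21.0, -1.0, 9.0], [31.0, -1.0, 14.0], [40.0, -2.0, 20.0], [50.0, -2.0, 27.0]]
[[9.0, -0.0, 7.0], [18.0, -1.0, 14.0], [26.0, -1.0, 22.0], [35.0, -2.0, 30.0], [42.0, -2.0, 39.0]]
```

View pics/s2.png

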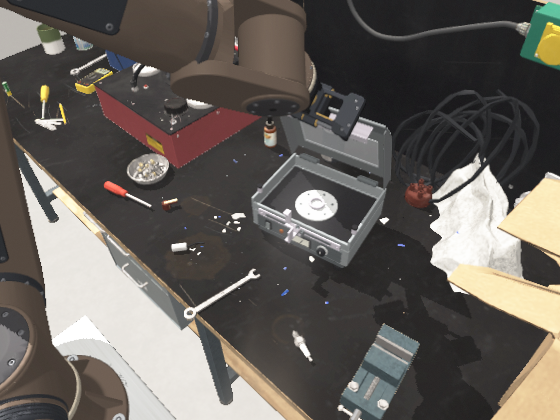

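The guard is well up at about 1.1 rad and the turntable and catch show clearly. I'll continue to past 1.45.

Request:
jog_arm --motion '[[[10,0,4],0],[[21,-1,9],0],[[31,-1,14],0],[[40,-2,20],0],[[50,-2,27],0]]'

```text
t: 21.0
eef_pos: [689.8, -43.0, 351.1]
tcp_rot: [-3.053, -0.74, 0.076]
ft_force: [0.1, 0.5, -1.4]
opening: 0.005
grip_force: 0.2
```

Request:
jog_arm --motion '[[[9,0,7],0],[[18,-1,14],0],[[26,-1,22],0],[[35,-2,30],0],[[42,-2,39],0]]'

```text
t: 21.5
eef_pos: [747.0, -33.3, 351.3]
tcp_rot: [-3.054, -0.741, 0.076]
ft_force: [0.3, -0.6, -0.7]
opening: 0.006
grip_force: 0.0
```

```bash
python3 - <<'E'
from arc import *
show()
c=read_camera("top"); cv2.imwrite("pics/t2.png",c["img"])
c=read_camera("scene")
for phi in(1.4,1.5,1.6,1.7,1.8):
    e=phi+.0956; print(phi,[px(c,W([105-230*np.cos(e),y,98+230*np.sin(e)])).round(0).tolist() for y in(117,-117)])
g=cut_out("guard",c); print([(q["p"],q["box"]) for q in g[:2]]); cv2.imwrite("pics/s3.png",cv2.resize(c["img"][60:270,230:430],None,fx=2.8,fy=2.8))
E
```

```text
t 21.5 pos [747.  -33.3 351.3] tester [117.   -5.8 326.3] rot [-3.054 -0.741  0.076] J [-0.23  0.39  1.59  0.59  0.54  0.81] F [ 0.3 -0.6 -0.7]
tester-frame tool axes x,y,z: [ 0.734 -0.071  0.675] [-0.037 -0.997 -0.065] [ 0.678  0.023 -0.735]
1.4 [[[290.0, 68.0]], [[399.0, 102.0]]]
1.5 [[[296.0, 63.0]], [[404.0, 96.0]]]
1.6 [[[301.0, 59.0]], [[408.0, 91.0]]]
1.7 [[[307.0, 56.0]], [[412.0, 87.0]]]
1.8 [[[312.0, 55.0]], [[416.0, 85.0]]]
[(0.64, [290.4, 69.3, 417.4, 186.2])]
```

View pics/s3.png

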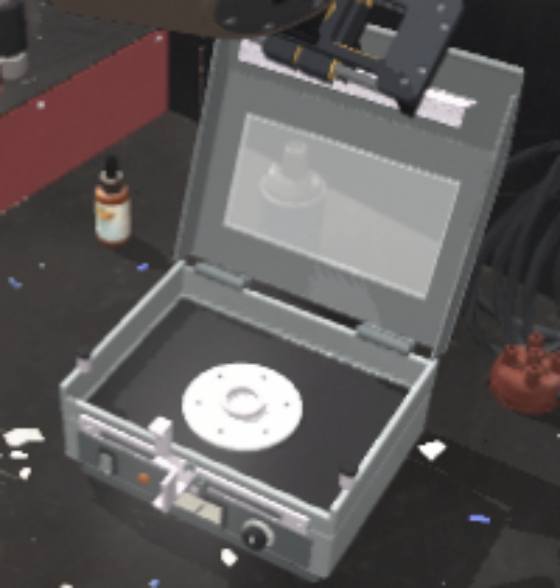

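The guard's top right corner at (417,84) matches 1.8 rad, so it stands open on its stop. To grasp the rotor I need the tool upright again. I'll fit the arm's kinematics from the logged poses to plan the untilting, and measure the rotor's heading.

```bash
cat > kin.py <<'E'
from h import *
from scipy.optimize import least_squares
D=[([1.07341542,.491579794,1.5594513,0,1.09175535,-.105625],[238.5,577.4,239.0],[-3.1404,0,2.74984]),
([1.044,.521,.051,.003,2.552,-.133],[221.8,513.2,781.1],[3.124,.001,2.75]),
([1.0553,.3858,.6407,.0077,2.0536,-.1199],[241.85,563.97,669.88],[3.0799,.0008,2.7497]),
([.01,.57,.05,.14,2.2,-1.62],[667.8,100.7,765.6],[3.074,.328,-2.99]),
([-.07,.44,.05,.23,1.87,-1.62],[653.9,77.9,900.2],[3.04,.798,-3.036]),
([-.51,-.04,2.03,.77,.70,.51],[488.9,-73.6,394.8],[-3.004,-.735,.003]),
([-.69,.54,2.41,2.05,.64,-1.23],[464.5,-129.5,106.9],[-3.055,-.741,.077]),
([-.49,.46,2.35,2.09,.53,-1.04],[507.6,-74.3,139.2],[-3.054,-.742,.077]),
([-.23,.39,1.59,.59,.54,.81],[747,-33.3,351.3],[-3.054,-.741,.076])]
def fk(j,p):
    E=lambda a,v:R.from_euler(a,v)
    h,a,L1,e,L2,T,y=p
    r=E('z',j[0]); P=r.apply([a,0,h]); r=r*E('y',j[1]); P=P+r.apply([0,0,L1]); r=r*E('y',j[2]); P=P+r.apply([e,y,L2]); r=r*E('z',j[3])*E('y',j[4]); P=P+r.apply([0,0,T]); return P,r*E('z',j[5])
def res(p): return np.concatenate([fk(np.array(j),p)[0]-x for j,x,_ in D])
if __name__=="__main__":
    f=least_squares(res,[300,0,500,0,450,250,0],loss='soft_l1'); print(f.x.round(1)); print(f.fun.reshape(-1,3).round(0).tolist())
    for j,x,o in D[:6]: print((fk(np.array(j),f.x)[1].inv()*R.from_euler('xyz',o)).as_rotvec().round(2))
    im=cv2.imread("pics/t2.png"); c=read_camera("top"); cv2.imwrite("pics/rot2.png",cv2.resize(cv2.imread("pics/top0.png")[232:272,165:210],None,fx=10,fy=10,interpolation=2))
E
python3 kin.py
```

```text
[198.9   2.  583.   43.  410.9 245.6  66.1]
[[-0.0, 0.0, 0.0], [-0.0, 0.0, -0.0], [0.0, 0.0, -0.0], [-2.0, -0.0, 2.0], [2.0, -4.0, -3.0], [0.0, 2.0, -0.0], [1.0, -0.0, -0.0], [-1.0, 1.0, -1.0], [-0.0, -2.0, 4.0]]
[ 0.   -0.    1.57]
[ 0.   -0.    1.57]
[0.   0.   1.57]
[-0.    0.    1.57]
[-0.   -0.01  1.56]
[-0.   -0.    1.57]
```

View pics/rot2.png

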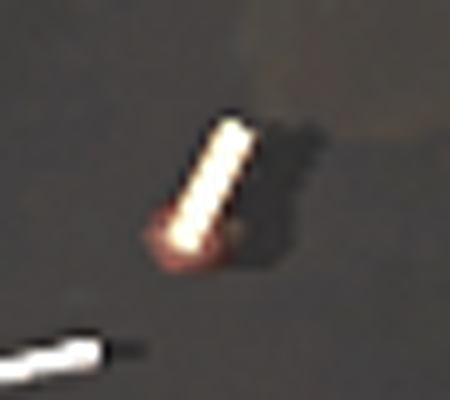

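Rotor's hub is at about (183.5,256) in the top picture, its blade pointing to (189,244), azimuth about -25°. That is about 36° off the tool's tilt plane. I'll shift the tilt plane onto the blade's plane with the arm facing right, checking the path with the kinematic model first.

```bash
cat >> kin.py <<'E'
PK=[198.9,2,583,43,410.9,245.6,66.1]; LO=np.array([-3.1,-.84,.05,-1.13,.06,-2.69]);HI=np.array([3.1,2.19,2.79,4.28,2.93,2.69])
Z=R.from_euler('z',1.57)
def ik(pos,rot,q0):
    def g(q):
        P,r=fk(q,PK); return np.concatenate([(P-pos)/100,((r*Z).inv()*rot).as_rotvec()*2])
    return least_squares(g,np.clip(q0,LO+1e-3,HI-1e-3),bounds=(LO,HI))
E
python3 - <<'E'
from kin import *
c=read_camera("top"); h=at(c,(183.5,256),19);t=at(c,(188.9,244.3),16); print("hub",h.round(),"tip",t.round(),"az",np.arctan2(*(t-h)[1::-1]),np.linalg.norm((t-h)[:2]))
s=state(); rot=R.from_euler('xyz',s["tcp_rot"]); q=s["joints"]; P=s["eef_pos"]
way=[[600,-60,450],[520,-160,600],[400,-300,620],[250,-420,620],[100,-480,620],[-40,-490,620],[-110,-480,640]]
for w in way:
    w=np.array(w,float)
    for k in range(1,5):
        r=ik(P+(w-P)*k/4,rot,q); q=r.x
    print(w,q.round(2),round(r.cost,4),"from prev tool",rot.inv().apply(w-P).round()); P=w
E
```

```text
hub [449. 280.  19.] tip [478. 267.  16.] az -0.41551592897398504 31.92098160556267
[600. -60. 450.] [-0.36  0.09  1.74  0.58  0.73  0.78] 0.0 from prev tool [ -42.   -0. -173.]
[ 520. -160.  600.] [-0.66 -0.02  1.49  0.59  1.2   0.72] 0.0 from prev tool [  37.   78. -177.]
[ 400. -300.  620.] [-1.12 -0.02  1.44  0.72  1.52  0.38] 0.0 from prev tool [ -83.  121. -114.]
[ 250. -420.  620.] [-1.52  0.07  1.34  0.76  1.79  0.08] 0.0 from prev tool [-117.   98. -116.]
[ 100. -480.  620.] [-1.82  0.17  1.23  0.73  2.   -0.13] 0.0 from prev tool [-114.   39. -108.]
[ -40. -490.  620.] [-2.06  0.25  1.13  0.68  2.17 -0.32] 0.0 from prev tool [-104.   -9.  -94.]
[-110. -480.  640.] [-2.17  0.29  1.02  0.67  2.29 -0.38] 0.0 from prev tool [-37. -21. -60.]
```

Request:
jog_arm --motion '[[[-10,0,-43],0],[[-21,0,-87],0],[[-31,0,-130],0],[[-42,0,-173],0]]'

```text
t: 22.15
eef_pos: [598.3, -60.0, 451.1]
tcp_rot: [-3.054, -0.741, 0.077]
ft_force: [-0.2, 0.2, 1.2]
opening: 0.006
grip_force: 0.0
```

Request:
jog_arm --motion '[[[9,19,-44],0],[[18,39,-88],0],[[28,58,-133],0],[[37,78,-177],0]]'

```text
t: 22.55
eef_pos: [518.6, -159.9, 602.2]
tcp_rot: [-3.055, -0.742, 0.078]
ft_force: [1.1, -0.6, 0.5]
opening: 0.005
grip_force: 0.0
```

Request:
jog_arm --motion '[[[-21,30,-28],0],[[-42,60,-57],0],[[-62,90,-86],0],[[-83,121,-114],0]]'

```text
t: 22.95
eef_pos: [398.2, -300.2, 620.8]
tcp_rot: [-3.055, -0.742, 0.078]
ft_force: [1.2, -0.1, 0.3]
opening: 0.005
grip_force: 0.0
```

Request:
jog_arm --motion '[[[-29,24,-29],0],[[-58,49,-58],0],[[-88,74,-87],0],[[-117,98,-116],0]]'

```text
t: 23.35
eef_pos: [248.3, -419.8, 620.1]
tcp_rot: [-3.055, -0.741, 0.076]
ft_force: [0.5, -0.0, -0.3]
opening: 0.007
grip_force: 0.0
```

Request:
jog_arm --motion '[[[-28,10,-27],0],[[-57,20,-54],0],[[-85,30,-81],0],[[-114,39,-108],0],[[-114,39,-108],0]]'

```text
t: 23.85
eef_pos: [96.6, -481.0, 618.6]
tcp_rot: [-3.051, -0.741, 0.07]
ft_force: [-0.0, -1.7, -0.1]
opening: 0.002
grip_force: 0.0
```

```bash
cat >> h.py <<'E'
def tilt(s):
    z=R.from_euler('xyz',s["tcp_rot"]).as_matrix()[:,2]; b=np.array([np.cos(-.4155),np.sin(-.4155)]); print("z",z.round(3),"along blade",(z[:2]@b).round(3),"lateral",(z[1]*b[0]-z[0]*b[1]).round(3))
E
python3 - <<'E'
from h import *
s=state(); show(s); tilt(s); print(tool(s,np.array([-.25*.85,-.97*.85,.5])*250).round())
E
```

```text
t 23.85 pos [  96.6 -481.   618.6] tester [-600.6 -335.1  593.6] rot [-3.051 -0.741  0.07 ] J [-1.83  0.18  1.23  0.73  2.   -0.14] F [-0.  -1.7 -0.1]
tester-frame tool axes x,y,z: [ 0.734 -0.076  0.675] [-0.041 -0.997 -0.067] [ 0.678  0.022 -0.735]
z [ 0.664  0.138 -0.735] along blade 0.552 lateral 0.394
[  35.  189. -156.]
```

Request:
jog_arm --motion '[[[7,38,-31],0],[[14,76,-62],0],[[21,114,-94],0],[[28,152,-125],0],[[35,189,-156],0]]'

```text
t: 24.35
eef_pos: [60.7, -644.9, 723.1]
tcp_rot: [-3.056, -0.752, 0.072]
ft_force: [0.1, -0.2, 1.3]
opening: 0.003
grip_force: 0.0
```

Request:
jog_arm --motion '[[[35,189,-156],0]]'

```text
t: 24.45
eef_pos: [54.9, -662.1, 728.0]
tcp_rot: [-3.068, -0.759, 0.073]
ft_force: [0.1, -0.2, 1.1]
opening: 0.007
grip_force: 0.0
```

Request:
jog_arm --motion '[[[35,189,-156],0]]'

```text
t: 24.55
eef_pos: [48.0, -675.3, 720.8]
tcp_rot: [-3.077, -0.773, 0.064]
ft_force: [0.6, -0.1, 1.1]
opening: 0.005
grip_force: 0.0
```

Request:
jog_arm --motion '[[[35,189,-156],0]]'

```text
t: 24.65
eef_pos: [40.6, -685.9, 715.3]
tcp_rot: [-3.099, -0.784, 0.064]
ft_force: [-0.4, -0.9, -0.0]
opening: 0.006
grip_force: 0.0
```

Request:
jog_arm --motion '[[[35,189,-156],0]]'

```text
t: 24.75
eef_pos: [33.5, -693.3, 713.8]
tcp_rot: [-3.129, -0.793, 0.07]
ft_force: [-0.7, -0.4, 0.4]
opening: 0.002
grip_force: 0.0
```

```bash
python3 - <<'E'
from h import *
s=state(); show(s); tilt(s)
j=s["joints"][0]; o=np.array([np.cos(j),np.sin(j),0]); print(tool(s,(o*.9+[0,0,.45])*250).round())
E
```

```text
t 24.75 pos [  33.5 -693.3  713.8] tester [-699.3 -533.3  688.8] rot [-3.129 -0.793  0.07 ] J [-1.86  0.74  0.05  1.13  2.32  0.46] F [-0.7 -0.4  0.4]
tester-frame tool axes x,y,z: [ 0.698 -0.072  0.712] [-0.094 -0.996 -0.009] [ 0.71  -0.061 -0.702]
z [ 0.71   0.062 -0.702] along blade 0.624 lateral 0.343
[  25.  209. -138.]
```

Pushing outward more horizontally (arm lower) turns the tilt the right way; proceeding gradually with forces watched.

```bash
python3 - <<'E'
from h import *
s=state()
print(tool(s,[-33,-105,-154]).round())
j=s["joints"][0]; o=np.array([np.cos(j),np.sin(j),0]); print(tool(s,(o*.98-[0,0,.2])*250).round())
E
```

```text
[-138.  103.   78.]
[-96. 229. -29.]
```

Request:
jog_arm --motion '[[[-34,26,19],0],[[-69,52,39],0],[[-103,77,58],0],[[-138,103,78],0]]'

```text
t: 25.15
eef_pos: [-0.0, -796.9, 560.8]
tcp_rot: [-3.133, -0.791, 0.072]
ft_force: [0.0, -0.5, 0.4]
opening: 0.006
grip_force: 0.0
```

Request:
jog_arm --motion '[[[-96,229,-29],0]]'

```text
t: 25.25
eef_pos: [-9.5, -824.9, 535.7]
tcp_rot: [-3.134, -0.797, 0.063]
ft_force: [-0.5, -0.9, 0.8]
opening: 0.002
grip_force: 0.0
```

Request:
jog_arm --motion '[[[-96,229,-29],0]]'

```text
t: 25.35
eef_pos: [-18.1, -844.8, 505.9]
tcp_rot: [3.137, -0.803, 0.058]
ft_force: [1.0, -1.4, -0.6]
opening: 0.005
grip_force: 0.0
```

Request:
jog_arm --motion '[[[-96,229,-29],0]]'

```text
t: 25.45
eef_pos: [-26.0, -861.3, 485.1]
tcp_rot: [3.102, -0.803, 0.068]
ft_force: [0.1, -1.1, -0.0]
opening: 0.006
grip_force: 0.0
```

Request:
jog_arm --motion '[[[-96,229,-29],0]]'

```text
t: 25.55
eef_pos: [-34.1, -876.8, 463.0]
tcp_rot: [3.076, -0.805, 0.071]
ft_force: [0.1, 0.2, 0.2]
opening: 0.003
grip_force: 0.0
```

```bash
python3 - <<'E'
from h import *
s=state(); show(s); tilt(s)
j=s["joints"][0]; o=np.array([np.cos(j),np.sin(j),0]); print(tool(s,(o*.98-[0,0,0])*250).round(),tool(s,(o*.9+[0,0,.4])*250).round())
E
```

```text
t 25.55 pos [ -34.1 -876.8  463. ] tester [-797.4 -702.6  438. ] rot [ 3.076 -0.805  0.071] J [-1.88  1.05  0.05  0.92  2.09  0.11] F [0.1 0.2 0.2]
tester-frame tool axes x,y,z: [ 0.689 -0.07   0.721] [-0.148 -0.988  0.045] [ 0.709 -0.138 -0.691]
z [ 0.722 -0.014 -0.691] along blade 0.667 lateral 0.279
[-63. 231. -51.] [  14.  217. -116.]
```

```bash
python3 - <<'E'
from kin import *
s=state(); rot=R.from_euler('xyz',s["tcp_rot"]); z=rot.as_matrix()[:,2]; q=s["joints"]; P=s["eef_pos"]
pk=PK.copy(); pk[5]=0
for j1,j2 in((-2.1,1.05),(-2.35,1.12),(-2.6,1.2)):
    w=fk([j1,j2,.2,0,0,0],pk)[0]+245.6*z
    for k in range(1,5): r=ik(P+(w-P)*k/4,rot,q); q=r.x
    print(w.round(),q.round(2),round(r.cost,4),rot.inv().apply(w-P).round()); P=w
o=np.array([np.cos(-2.6),np.sin(-2.6),0]); print(rot.inv().apply((o*.97+[0,0,.25])*250).round())
E
```

```text
[-226. -823.  408.] [-2.1   1.05  0.2   0.86  2.16 -0.17] 0.0 [-169.  -60. -101.]
[-433. -716.  343.] [-2.35  1.12  0.2   0.76  2.28 -0.44] 0.0 [-185. -116. -107.]
[-609. -554.  268.] [-2.6   1.2   0.2   0.59  2.38 -0.78] 0.0 [-168. -169.  -77.]
[-105.  123. -192.]
```

Request:
jog_arm --motion '[[[-34,-12,-20],0],[[-68,-24,-40],0],[[-101,-36,-61],0],[[-135,-48,-81],0],[[-169,-60,-101],0]]'

```text
t: 26.05
eef_pos: [-226.3, -822.2, 410.2]
tcp_rot: [3.076, -0.804, 0.072]
ft_force: [0.2, 0.2, -0.8]
opening: 0.006
grip_force: 0.0
```

Request:
jog_arm --motion '[[[-37,-23,-21],0],[[-74,-46,-43],0],[[-111,-70,-64],0],[[-148,-93,-86],0],[[-185,-116,-107],0]]'

```text
t: 26.55
eef_pos: [-434.4, -713.5, 345.8]
tcp_rot: [3.077, -0.803, 0.071]
ft_force: [0.4, -1.1, -0.6]
opening: 0.006
grip_force: 0.0
```

Request:
jog_arm --motion '[[[-34,-34,-15],0],[[-67,-68,-31],0],[[-101,-101,-46],0],[[-134,-135,-62],0],[[-168,-169,-77],0]]'

```text
t: 27.05
eef_pos: [-609.7, -551.8, 270.7]
tcp_rot: [3.078, -0.802, 0.07]
ft_force: [-0.7, -0.0, 0.5]
opening: 0.002
grip_force: 0.0
```

Request:
jog_arm --motion '[[[-30,35,-55],0],[[-60,70,-110],0]]'

```text
t: 27.25
eef_pos: [-623.0, -554.3, 268.1]
tcp_rot: [3.068, -0.799, 0.06]
ft_force: [0.4, -0.4, -0.7]
opening: 0.003
grip_force: 0.0
```

Request:
jog_arm --motion '[[[-105,123,-192],0]]'

```text
t: 27.35
eef_pos: [-626.3, -556.3, 274.3]
tcp_rot: [3.043, -0.775, 0.068]
ft_force: [0.2, -0.7, 1.2]
opening: 0.003
grip_force: 0.0
```

Request:
jog_arm --motion '[[[-105,123,-192],0]]'

```text
t: 27.45
eef_pos: [-630.9, -555.4, 279.0]
tcp_rot: [3.024, -0.759, 0.068]
ft_force: [0.3, -0.1, 0.0]
opening: 0.002
grip_force: 0.0
```

Request:
jog_arm --motion '[[[-105,123,-192],0]]'

```text
t: 27.55
eef_pos: [-636.1, -553.5, 282.0]
tcp_rot: [3.008, -0.746, 0.064]
ft_force: [0.5, -1.2, 0.3]
opening: 0.004
grip_force: 0.0
```

```bash
python3 - <<'E'
from h import *
s=state(); show(s); tilt(s)
j=s["joints"][0]; o=np.array([np.cos(j),np.sin(j),0]); print(tool(s,(o*.97+[0,0,.2])*250).round())
E
```

```text
t 27.55 pos [-636.1 -553.5  282. ] tester [-1334.9  -280.6   257. ] rot [ 3.008 -0.746  0.064] J [-2.63  1.24  0.05  0.65  2.39 -0.71] F [ 0.5 -1.2  0.3]
tester-frame tool axes x,y,z: [ 0.73  -0.079  0.678] [-0.197 -0.976  0.098] [ 0.654 -0.205 -0.728]
z [ 0.68  -0.09  -0.728] along blade 0.658 lateral 0.192
[-126.  129. -169.]
```

Request:
jog_arm --motion '[[[-126,129,-169],0]]'

```text
t: 27.65
eef_pos: [-642.3, -553.0, 279.9]
tcp_rot: [2.992, -0.732, 0.061]
ft_force: [-0.1, 0.1, 0.2]
opening: 0.004
grip_force: 0.0
```

Request:
jog_arm --motion '[[[-126,129,-169],0]]'

```text
t: 27.75
eef_pos: [-648.6, -552.6, 276.9]
tcp_rot: [2.976, -0.72, 0.056]
ft_force: [0.5, 0.2, 0.5]
opening: 0.009
grip_force: 0.0
```

Request:
jog_arm --motion '[[[-126,129,-169],0]]'

```text
t: 27.85
eef_pos: [-654.9, -551.6, 275.6]
tcp_rot: [2.961, -0.707, 0.052]
ft_force: [0.0, -0.1, 0.5]
opening: 0.001
grip_force: 0.0
```

Request:
jog_arm --motion '[[[-126,129,-169],0]]'

```text
t: 27.95
eef_pos: [-661.3, -550.2, 275.8]
tcp_rot: [2.944, -0.693, 0.048]
ft_force: [-0.3, 0.4, 0.4]
opening: 0.006
grip_force: 0.0
```

Request:
jog_arm --motion '[[[-126,129,-169],0]]'

```text
t: 28.05
eef_pos: [-667.7, -548.4, 277.2]
tcp_rot: [2.928, -0.678, 0.043]
ft_force: [0.7, -0.1, 0.4]
opening: 0.004
grip_force: 0.0
```

Request:
jog_arm --motion '[[[-126,129,-169],0]]'

```text
t: 28.15
eef_pos: [-674.2, -546.2, 279.5]
tcp_rot: [2.911, -0.662, 0.039]
ft_force: [-0.6, 0.6, 0.7]
opening: 0.003
grip_force: 0.0
```

Request:
jog_arm --motion '[[[-126,129,-169],0]]'

```text
t: 28.25
eef_pos: [-680.7, -543.6, 282.6]
tcp_rot: [2.894, -0.647, 0.034]
ft_force: [-0.7, -0.1, -0.2]
opening: 0.003
grip_force: 0.0
```

```bash
python3 - <<'E'
from kin import *
s=state(); show(s); tilt(s)
j=s["joints"][0]; o=np.array([np.cos(j),np.sin(j),0]); print(tool(s,(o*.97+[0,0,.2])*250).round())
E
```

```text
t 28.25 pos [-680.7 -543.6  282.6] tester [-1377.1  -263.1   257.6] rot [ 2.894 -0.647  0.034] J [-2.68  1.23  0.05  0.65  2.26 -0.74] F [-0.7 -0.1 -0.2]
tester-frame tool axes x,y,z: [ 0.79  -0.11   0.603] [-0.28  -0.94   0.195] [ 0.545 -0.323 -0.774]
z [ 0.592 -0.225 -0.774] along blade 0.633 lateral 0.034
[-146.  140. -143.]
```

```bash
cat > path.py <<'E'
from kin import *
s=state(); rot=R.from_euler('xyz',s["tcp_rot"]); M=rot.as_matrix(); 
way=[[-400,-480,480],[-200,-480,560],[0,-480,600],[200,-430,600],[330,-250,600],[400,0,500],[400,200,400]]
zz=M[:,2]
for sgn in(1,-1):
    hy=np.cross([0,0,1],zz); hy*=sgn/np.linalg.norm(hy)
    turn=np.arctan2(hy@-M[:,0],hy@M[:,1]); print("turn",turn.round(3))
    q=s["joints"]; P=s["eef_pos"]
    for k in range(1,11): r=ik(P,rot*R.from_euler('z',turn*k/10),q); q=r.x
    rt=rot*R.from_euler('z',turn); print("after turn",q.round(2),round(r.cost,4))
    b=np.array([np.cos(-.4155),np.sin(-.4155),0])
    hub=np.array([449,280,0.]); cup=W([12,0,66]); A=hub-8*b+[0,0,34]; 
    for w in way+[A+[0,0,60],A,A+[0,0,200],cup-8*b+[0,0,150],cup-8*b+[0,0,34]]:
        w=np.array(w,float)
        for k in range(1,6): r=ik(P+(w-P)*k/5,rt,q); q=r.x
        print(w.round(),q.round(2),round(r.cost,4),"pre",rot.inv().apply(w-P).round(),"post",rt.inv().apply(w-P).round()); P=w
E
python3 path.py
```

```text
turn -2.828
after turn [-2.71  1.28  0.05  1.11  2.34 -2.69] 1.1137
[-400. -480.  480.] [-2.51  0.98  0.05  1.19  2.71 -2.69] 1.0313 pre [345. -55.  -1.] post [-311.  159.   -1.]
[-200. -480.  560.] [-2.27  0.28  1.1   0.63  2.01 -2.69] 0.9411 pre [208.  -7.  57.] post [-195.   71.   57.]
[   0. -480.  600.] [-1.93  0.06  1.3   0.56  1.74 -2.69] 0.3077 pre [184. -15.  88.] post [-170.   71.   88.]
[ 200. -430.  600.] [-1.56 -0.07  1.49  0.59  1.46 -2.69] 0.0139 pre [161. -72. 107.] post [-131.  118.  107.]
[ 330. -250.  600.] [-1.06 -0.27  1.66  0.45  1.22 -2.31] 0.0 pre [ 109. -190.   37.] post [-45. 214.  37.]
[400.   0. 500.] [-0.04 -0.27  1.91 -0.27  0.86 -1.14] 0.0 pre [   2. -271.   63.] post [ 81. 259.  63.]
[400. 200. 400.] [ 0.6  -0.02  1.97 -0.73  0.9  -0.22] 0.0 pre [ -55. -214.   32.] post [118. 187.  32.]
[442. 283.  94.] [ 0.69  0.57  2.06 -1.13  0.6   0.5 ] 0.0483 pre [-149. -146.  243.] post [187.  93. 243.]
[442. 283.  34.] [ 0.69  0.69  2.04 -1.13  0.58  0.55] 0.1052 pre [-36. -12.  46.] post [38.  0. 46.]
[442. 283. 234.] [ 0.7   0.33  2.05 -1.05  0.69  0.32] 0.0 p
[... 908 characters left out ...]
 ] 0.0 pre [   2. -271.   63.] post [ -81. -259.   63.]
[400. 200. 400.] [ 0.53 -0.04  1.95 -0.57  0.88  2.69] 0.0245 pre [ -55. -214.   32.] post [-118. -187.   32.]
[442. 283.  94.] [ 0.48  0.49  2.09 -0.45  0.29  2.69] 0.3812 pre [-149. -146.  243.] post [-187.  -93.  243.]
[442. 283.  34.] [ 0.46  0.61  2.1  -0.43  0.19  2.69] 0.4716 pre [-36. -12.  46.] post [-38.  -0.  46.]
[442. 283. 234.] [ 0.54  0.26  1.99 -0.49  0.58  2.69] 0.1995 pre [ 121.   39. -155.] post [ 127.    0. -155.]
[635. -42. 241.] [-0.11  0.37  1.95 -0.82  0.22  2.57] 0.0 pre [150. 296. 182.] post [234. 236. 182.]
[635. -42. 125.] [-0.14  0.54  1.98 -0.95  0.09  2.69] 0.0345 pre [-70. -23.  90.] post [-74.  -0.  90.]
```

J4/J5 limits rule out the tilted grasp, so I'll bring the tool properly upright: the rest of the forward tilt here, the remainder on the left.

```bash
python3 - <<'E'
from kin import *
s=state(); rot=R.from_euler('xyz',s["tcp_rot"]); z=rot.as_matrix()[:,2]; q=s["joints"]; P=s["eef_pos"]
pk=PK.copy(); pk[5]=0
for j1,j2 in((-2.85,1.2),(-3.03,1.2)):
    w=fk([j1,j2,.15,0,0,0],pk)[0]+245.6*z
    for k in range(1,5): r=ik(P+(w-P)*k/4,rot,q); q=r.x
    print(w.round(),q.round(2),round(r.cost,4),rot.inv().apply(w-P).round()); P=w
o=np.array([np.cos(-3.03),np.sin(-3.03),0]); print(rot.inv().apply((o*.97+[0,0,.2])*250).round())
E
```

```text
[-751. -393.  268.] [-2.85  1.2   0.15  0.54  2.29 -0.97] 0.0 [ -60. -141.  -64.]
[-797. -227.  268.] [-3.03  1.2   0.15  0.43  2.37 -1.19] 0.0 [ -32. -156.  -65.]
[-163.   64. -175.]
```

Request:
jog_arm --motion '[[[-15,-35,-16],0],[[-30,-70,-32],0],[[-45,-106,-48],0],[[-60,-141,-64],0]]'

```text
t: 28.65
eef_pos: [-750.6, -392.0, 269.1]
tcp_rot: [2.895, -0.647, 0.035]
ft_force: [0.4, -0.2, 1.1]
opening: 0.008
grip_force: 0.0
```

Request:
jog_arm --motion '[[[-8,-39,-16],0],[[-16,-78,-32],0],[[-24,-117,-49],0],[[-32,-156,-65],0]]'

```text
t: 29.05
eef_pos: [-796.9, -226.1, 269.9]
tcp_rot: [2.895, -0.647, 0.034]
ft_force: [-0.3, 0.3, -0.1]
opening: 0.005
grip_force: 0.0
```

Request:
jog_arm --motion '[[[-33,13,-35],0]]'

```text
t: 29.15
eef_pos: [-807.7, -220.3, 269.1]
tcp_rot: [2.89, -0.63, 0.022]
ft_force: [-1.1, 1.3, 2.5]
opening: 0.007
grip_force: 0.0
```

Request:
jog_arm --motion '[[[-163,64,-175],0]]'

```text
t: 29.25
eef_pos: [-811.6, -222.6, 263.2]
tcp_rot: [2.882, -0.617, 0.02]
ft_force: [-0.8, -0.8, -0.7]
opening: 0.005
grip_force: 0.0
```

Request:
jog_arm --motion '[[[-163,64,-175],0]]'

```text
t: 29.35
eef_pos: [-816.6, -222.1, 265.8]
tcp_rot: [2.874, -0.588, 0.017]
ft_force: [0.1, 0.6, 0.8]
opening: 0.008
grip_force: 0.0
```

Request:
jog_arm --motion '[[[-163,64,-175],0]]'

```text
t: 29.45
eef_pos: [-821.1, -219.7, 268.0]
tcp_rot: [2.867, -0.566, 0.011]
ft_force: [-0.9, -0.6, 0.5]
opening: 0.006
grip_force: 0.0
```

Request:
jog_arm --motion '[[[-163,64,-175],0]]'

```text
t: 29.55
eef_pos: [-825.8, -216.2, 269.7]
tcp_rot: [2.86, -0.546, 0.004]
ft_force: [0.1, -0.4, 0.0]
opening: 0.007
grip_force: 0.0
```

Request:
jog_arm --motion '[[[-163,64,-175],0]]'

```text
t: 29.65
eef_pos: [-830.4, -212.1, 271.6]
tcp_rot: [2.853, -0.527, -0.004]
ft_force: [-1.2, -0.2, -0.1]
opening: 0.005
grip_force: 0.0
```

Request:
jog_arm --motion '[[[-163,64,-175],0]]'

```text
t: 29.75
eef_pos: [-835.0, -207.7, 274.3]
tcp_rot: [2.845, -0.507, -0.011]
ft_force: [0.2, 0.6, -0.2]
opening: 0.005
grip_force: 0.0
```

Request:
jog_arm --motion '[[[-163,64,-175],0]]'

```text
t: 29.85
eef_pos: [-839.4, -203.2, 277.9]
tcp_rot: [2.838, -0.486, -0.019]
ft_force: [-0.2, 0.0, -0.0]
opening: 0.004
grip_force: 0.0
```

Request:
jog_arm --motion '[[[-163,64,-175],0]]'

```text
t: 29.95
eef_pos: [-843.7, -198.5, 282.4]
tcp_rot: [2.83, -0.465, -0.027]
ft_force: [0.2, 0.8, 0.3]
opening: 0.004
grip_force: 0.0
```

```bash
python3 - <<'E'
from kin import *
s=state(); show(s); tilt(s)
j=s["joints"][0]; o=np.array([np.cos(j),np.sin(j),0]); print(tool(s,(o*.97+[0,0,.2])*250).round())
E
```

```text
t 29.95 pos [-843.7 -198.5  282.4] tester [-1478.4   104.8   257.4] rot [ 2.83  -0.465 -0.027] J [-3.08  1.21  0.05  0.46  2.27 -1.18] F [0.2 0.8 0.3]
tester-frame tool axes x,y,z: [ 0.876 -0.177  0.449] [-0.323 -0.906  0.274] [ 0.358 -0.385 -0.851]
z [ 0.419 -0.317 -0.851] along blade 0.511 lateral -0.121
[-194.   66. -140.]
```

```bash
python3 - <<'E'
from kin import *
s=state(); o=np.array([np.cos(-2.9),np.sin(-2.9),0]); print(tool(s,(o*.99+[0,0,.1])*250).round())
E
```

```text
[-202.  102. -103.]
```

Request:
jog_arm --motion '[[[-202,102,-103],0]]'

```text
t: 30.05
eef_pos: [-850.6, -203.5, 276.7]
tcp_rot: [2.823, -0.441, -0.036]
ft_force: [0.3, 0.7, 0.4]
opening: 0.004
grip_force: 0.0
```

Request:
jog_arm --motion '[[[-202,102,-103],0]]'

```text
t: 30.15
eef_pos: [-857.2, -210.4, 268.5]
tcp_rot: [2.815, -0.422, -0.043]
ft_force: [-0.5, 0.2, -0.6]
opening: 0.008
grip_force: 0.0
```

Request:
jog_arm --motion '[[[-202,102,-103],0]]'

```text
t: 30.25
eef_pos: [-863.6, -215.9, 262.8]
tcp_rot: [2.807, -0.4, -0.051]
ft_force: [-0.8, 0.8, 0.1]
opening: 0.002
grip_force: 0.0
```

Request:
jog_arm --motion '[[[-202,102,-103],0]]'

```text
t: 30.35
eef_pos: [-870.0, -220.3, 258.8]
tcp_rot: [2.798, -0.378, -0.059]
ft_force: [0.0, 0.2, 0.5]
opening: 0.006
grip_force: 0.0
```

Request:
jog_arm --motion '[[[-202,102,-103],0]]'

```text
t: 30.45
eef_pos: [-876.4, -224.0, 256.1]
tcp_rot: [2.789, -0.355, -0.068]
ft_force: [-0.1, 0.5, -0.3]
opening: 0.007
grip_force: 0.0
```

Request:
jog_arm --motion '[[[-202,102,-103],0]]'

```text
t: 30.55
eef_pos: [-882.6, -227.0, 254.7]
tcp_rot: [2.78, -0.332, -0.077]
ft_force: [0.2, -0.3, 0.5]
opening: 0.005
grip_force: 0.0
```

Request:
jog_arm --motion '[[[-202,102,-103],0]]'

```text
t: 30.65
eef_pos: [-888.8, -229.4, 254.6]
tcp_rot: [2.771, -0.309, -0.087]
ft_force: [0.4, -0.4, -0.4]
opening: 0.006
grip_force: 0.0
```

Request:
jog_arm --motion '[[[-202,102,-103],0]]'

```text
t: 30.75
eef_pos: [-894.9, -231.0, 255.5]
tcp_rot: [2.761, -0.286, -0.096]
ft_force: [0.7, 0.3, 0.2]
opening: -0.0
grip_force: 0.0
```

Request:
jog_arm --motion '[[[-202,102,-103],0]]'

```text
t: 30.85
eef_pos: [-900.8, -232.1, 257.6]
tcp_rot: [2.752, -0.262, -0.106]
ft_force: [0.4, -0.4, -0.1]
opening: 0.003
grip_force: 0.0
```

Request:
jog_arm --motion '[[[-202,102,-103],0]]'

```text
t: 30.95
eef_pos: [-906.7, -232.5, 260.8]
tcp_rot: [2.741, -0.239, -0.116]
ft_force: [0.6, 0.6, -0.9]
opening: 0.007
grip_force: 0.0
```

```bash
cat > p2.py <<'E'
from kin import *
s=state(); show(s); tilt(s); rot=R.from_euler('xyz',s["tcp_rot"]); M=rot.as_matrix(); zz=M[:,2]; q=s["joints"]; P=s["eef_pos"]
for w in [[-600,-350,420],[-400,-480,520],[-150,-500,600],[100,-480,620],[300,-350,620],[400,-150,600],[420,60,600],[380,260,600],[280,420,600],[160,520,600]]:
    w=np.array(w,float)
    for k in range(1,6): r=ik(P+(w-P)*k/5,rot,q); q=r.x
    print(w.round(),q.round(2),round(r.cost,4),rot.inv().apply(w-P).round(),round(np.linalg.norm(w-P)/50,1)); P=w
E
python3 p2.py
```

```text
t 30.95 pos [-906.7 -232.5  260.8] tester [-1546.2    82.1   235.8] rot [ 2.741 -0.239 -0.116] J [-3.07  1.22  0.05  0.48  1.99 -1.17] F [ 0.6  0.6 -0.9]
tester-frame tool axes x,y,z: [ 0.931 -0.277  0.237] [-0.351 -0.857  0.379] [ 0.098 -0.436 -0.895]
z [ 0.171 -0.412 -0.895] along blade 0.323 lateral -0.308
[-600. -350.  420.] [-2.87  0.49  1.15  0.46  1.56 -1.15] 0.0 [347. 106. -42.] 7.3
[-400. -480.  520.] [-2.55  0.28  1.23  0.45  1.53 -0.81] 0.0 [231. 116.  -2.] 5.2
[-150. -500.  600.] [-2.17  0.04  1.33  0.38  1.51 -0.41] 0.0 [262.  -1. -21.] 5.3
[ 100. -480.  620.] [-1.59 -0.06  1.38  0.18  1.39  0.15] 0.0 [244. -60.  17.] 5.0
[ 300. -350.  620.] [-0.95 -0.1   1.42 -0.1   1.37  0.78] 0.0 [ 178. -157.  -19.] 4.8
[ 400. -150.  600.] [-0.32 -0.1   1.47 -0.35  1.47  1.4 ] 0.0 [  69. -208.  -47.] 4.5
[420.  60. 600.] [ 0.24 -0.01  1.39 -0.46  1.68  1.91] 0.0 [  -4. -194.  -83.] 4.2
[380. 260. 600.] [ 0.68  0.13  1.23 -0.47  1.89  2.3 ] 0.0 [ -61. -173.  -89.] 4.1
[280. 420. 600.] [ 1.03  0.28  1.05 -0.42  2.07  2.61] 0.0 [-115. -125.  -83.] 3.8
[160. 520. 600.] [ 1.28  0.41  0.84 -0.41  2.24  2.69] 0.0385 [-127.  -67.  -62.] 3.1
```

Request:
jog_arm --motion '[[[46,14,-6],0],[[92,28,-11],0],[[139,42,-17],0],[[185,57,-22],0],[[231,71,-28],0]]'

```text
t: 31.45
eef_pos: [-730.9, -299.6, 353.1]
tcp_rot: [2.742, -0.239, -0.116]
ft_force: [-0.3, -0.7, 1.7]
opening: -0.0
grip_force: 0.0
```

Request:
jog_arm --motion '[[[46,14,-6],0],[[92,28,-11],0],[[116,35,-14],0],[[161,58,-14],0],[[205,81,-14],0]]'

```text
t: 31.95
eef_pos: [-552.6, -389.9, 444.7]
tcp_rot: [2.741, -0.24, -0.117]
ft_force: [-0.3, -1.1, 0.6]
opening: 0.005
grip_force: 0.0
```

Request:
jog_arm --motion '[[[46,23,0],0],[[92,46,-1],0],[[142,70,-2],0],[[191,70,-6],0],[[240,70,-10],0]]'

```text
t: 32.45
eef_pos: [-341.6, -475.7, 535.4]
tcp_rot: [2.741, -0.24, -0.115]
ft_force: [0.1, -2.3, -0.3]
opening: -0.0
grip_force: 0.0
```

Request:
jog_arm --motion '[[[49,0,-4],0],[[98,0,-8],0],[[147,-1,-12],0],[[196,-13,-10],0],[[244,-25,-6],0]]'

```text
t: 32.95
eef_pos: [-102.4, -476.7, 589.7]
tcp_rot: [2.739, -0.24, -0.116]
ft_force: [0.7, -2.2, 0.8]
opening: 0.004
grip_force: 0.0
```

```bash
python3 - <<'E'
from kin import *
s=state(); show(s); tilt(s); rot=R.from_euler('xyz',s["tcp_rot"]); q=s["joints"]; P=s["eef_pos"]
for w in [[250,-390,620],[380,-200,610],[420,20,600],[390,240,600],[290,420,600],[140,530,600],[20,560,600]]:
    w=np.array(w,float); n=5; tr=-.59 if w[1]<500 else 0
    d=rot.inv().apply(w-P)
    for k in range(1,n+1): rr=rot*R.from_euler('z',tr*k/n); r=ik(P+(w-P)*k/n,rr,q); q=r.x
    print(w,"J",q.round(2),round(r.cost,3),[(d*k/n).round().astype(int).tolist() for k in range(1,n+1)],tr,round(np.linalg.norm(d)/n)); P=w; rot=rr
E
```

```text
t 32.95 pos [-102.4 -476.7  589.7] tester [-796.  -296.7  564.7] rot [ 2.739 -0.24  -0.116] J [-2.1  -0.03  1.43  0.37  1.46 -0.36] F [ 0.7 -2.2  0.8]
tester-frame tool axes x,y,z: [ 0.931 -0.276  0.238] [-0.351 -0.856  0.38 ] [ 0.098 -0.438 -0.894]
z [ 0.172 -0.414 -0.894] along blade 0.325 lateral -0.31
[ 250. -390.  620.] J [-1.13 -0.11  1.42 -0.02  1.36  0.01] 0.0 [[68, -27, 0], [135, -55, -1], [203, -82, -1], [270, -109, -2], [338, -137, -2]] -0.59 73
[ 380. -200.  610.] J [-0.47 -0.11  1.46 -0.3   1.44  0.07] 0.0 [[39, -22, -9], [79, -44, -19], [118, -66, -28], [157, -88, -38], [197, -111, -47]] -0.59 46
[420.  20. 600.] J [ 0.14 -0.04  1.41 -0.45  1.64  0.05] 0.0 [[40, -14, -15], [80, -28, -30], [119, -42, -45], [159, -56, -60], [199, -69, -75]] -0.59 45
[390. 240. 600.] J [ 0.64  0.12  1.24 -0.47  1.86 -0.1 ] 0.0 [[40, -3, -19], [80, -6, -39], [120, -9, -58], [160, -12, -77], [200, -14, -96]] -0.59 44
[290. 420. 600.] J [ 1.01  0.28  1.03 -0.43  2.07 -0.36] 0.0 [[37, 4, -18], [73, 8, -37], [110, 11, -55], [147, 15, -73], [183, 19, -92]] -0.59 41
[140. 530. 600.] J [ 1.31  0.4   0.86 -0.35  2.23 -0.07] 0.0 [[33, 8, -14], [67, 15, -29], [100, 23, -43], [134, 31, -57], [167, 38, -71]] 0 37
[ 20. 560. 600.] J [ 1.5   0.45  0.78 -0.27  2.31  0.15] 0.0 [[24, -4, -7], [47, -8, -13], [71, -12, -20], [94, -16, -26], [118, -19, -33]] 0 25
```

Request:
jog_arm --motion '[[[45,-18,0],0],[[90,-37,-1],0],[[135,-55,-1],0]]'

```text
t: 33.25
eef_pos: [38.3, -441.0, 601.9]
tcp_rot: [2.739, -0.241, -0.116]
ft_force: [-0.2, -0.9, -0.7]
opening: 0.003
grip_force: 0.0
```

Request:
jog_arm --motion '[[[41,-16,0],-0.12],[[81,-33,0],-0.24],[[122,-49,-1],-0.36],[[162,-66,-1],-0.48],[[203,-82,-1],-0.59]]'

```text
t: 33.75
eef_pos: [250.0, -389.1, 620.4]
tcp_rot: [2.675, 0.014, 0.427]
ft_force: [-0.2, -1.7, -0.4]
opening: 0.004
grip_force: 0.0
```

Request:
jog_arm --motion '[[[39,-22,-9],-0.12],[[79,-44,-19],-0.24],[[118,-66,-28],-0.36],[[157,-88,-38],-0.48],[[197,-111,-47],-0.59]]'

```text
t: 34.25
eef_pos: [379.0, -198.1, 610.3]
tcp_rot: [2.752, 0.263, 0.968]
ft_force: [0.8, -0.7, 0.4]
opening: 0.003
grip_force: 0.0
```

Request:
jog_arm --motion '[[[40,-14,-15],-0.12],[[80,-28,-30],-0.24],[[119,-42,-45],-0.36],[[159,-56,-60],-0.48],[[199,-69,-75],-0.59]]'

```text
t: 34.75
eef_pos: [418.5, 21.6, 600.7]
tcp_rot: [2.964, 0.431, 1.571]
ft_force: [0.7, -1.3, 0.6]
opening: 0.004
grip_force: 0.0
```

Request:
jog_arm --motion '[[[40,-3,-19],-0.12],[[80,-6,-39],-0.24],[[120,-9,-58],-0.36],[[160,-12,-77],-0.48],[[200,-14,-96],-0.59]]'

```text
t: 35.25
eef_pos: [388.4, 241.6, 600.8]
tcp_rot: [-3.031, 0.45, 2.226]
ft_force: [0.5, -0.8, -0.5]
opening: 0.003
grip_force: 0.0
```

Request:
jog_arm --motion '[[[37,4,-18],-0.12],[[73,8,-37],-0.24],[[110,11,-55],-0.36],[[147,15,-73],-0.48],[[183,19,-92],-0.59]]'

```text
t: 35.75
eef_pos: [288.0, 420.9, 601.3]
tcp_rot: [-2.794, 0.31, 2.845]
ft_force: [0.9, 0.9, -0.0]
opening: 0.004
grip_force: 0.0
```

Request:
jog_arm --motion '[[[33,8,-14],0],[[67,15,-29],0],[[100,23,-43],0],[[134,31,-57],0],[[167,38,-71],0]]'

```text
t: 36.25
eef_pos: [138.0, 529.6, 601.3]
tcp_rot: [-2.795, 0.311, 2.841]
ft_force: [0.6, -0.5, -0.2]
opening: 0.004
grip_force: 0.0
```

```bash
python3 - <<'E'
from kin import *
s=state(); show(s); tilt(s)
print("to p",tool(s,np.array([40,545,600])-s["eef_pos"]).round())
o=np.array([np.cos(1.7),np.sin(1.7),0]); print(tool(s,(o*.8+[0,0,.6])*250).round(),tool(s,(o*.97+[0,0,.25])*250).round())
E
```

```text
t 36.25 pos [138.  529.6 601.3] tester [-386.1  653.3  576.3] rot [-2.795  0.311  2.841] J [ 1.32  0.4   0.85 -0.35  2.23 -0.06] F [ 0.6 -0.5 -0.2]
tester-frame tool axes x,y,z: [-0.847  0.434 -0.306] [ 0.522  0.79  -0.323] [ 0.101 -0.434 -0.895]
z [ 0.174 -0.41  -0.895] along blade 0.325 lateral -0.305
to p [ 94. -23. -22.]
[  34.  114. -220.] [  77.  177. -160.]
```

```bash
python3 - <<'E'
from kin import *
s=state(); rot=R.from_euler('xyz',s["tcp_rot"]); z=rot.as_matrix()[:,2]; q=s["joints"]; P=s["eef_pos"]
pk=PK.copy(); pk[5]=0
for j1,j2,j3 in((1.5,.75,.5),(1.75,1.1,.15)):
    w=fk([j1,j2,j3,0,0,0],pk)[0]+245.6*z
    for k in range(1,5): r=ik(P+(w-P)*k/4,rot,q); q=r.x
    print(w.round(),q.round(2),round(r.cost,4),rot.inv().apply(w-P).round(),np.linalg.norm(w-P)); P=w
o=np.array([np.cos(1.75),np.sin(1.75),0]); print(rot.inv().apply((o*.95+[0,0,.3])*250).round())
E
```

```text
[ 34. 705. 494.] [ 1.5   0.75  0.5  -0.27  2.29  0.15] 0.0 [177. 147.   6.] 230.42837186616532
[-187.  798.  332.] [ 1.75  1.1   0.15 -0.14  2.34  0.46] 0.0 [277.  50.  69.] 289.254469602618
[  82.  162. -170.]
```

Request:
jog_arm --motion '[[[35,29,1],0],[[71,59,2],0],[[106,88,4],0],[[142,118,5],0],[[177,147,6],0]]'

```text
t: 36.75
eef_pos: [34.2, 704.9, 493.2]
tcp_rot: [-2.795, 0.311, 2.84]
ft_force: [0.4, 1.0, 0.4]
opening: 0.007
grip_force: 0.0
```

Request:
jog_arm --motion '[[[46,8,11],0],[[92,17,23],0],[[138,25,34],0],[[185,33,46],0],[[231,42,57],0]]'

```text
t: 37.25
eef_pos: [-150.7, 782.2, 357.9]
tcp_rot: [-2.795, 0.31, 2.84]
ft_force: [0.7, 0.7, -0.1]
opening: 0.006
grip_force: 0.0
```

Request:
jog_arm --motion '[[[46,8,12],0],[[60,40,-25],0]]'

```text
t: 37.45
eef_pos: [-189.5, 806.8, 328.1]
tcp_rot: [-2.803, 0.304, 2.845]
ft_force: [-0.3, 3.5, 6.8]
opening: 0.004
grip_force: 0.0
```

Request:
jog_arm --motion '[[[82,162,-170],0]]'

```text
t: 37.55
eef_pos: [-183.2, 812.3, 327.9]
tcp_rot: [-2.823, 0.294, 2.837]
ft_force: [0.4, 0.7, -0.5]
opening: 0.004
grip_force: 0.0
```

Request:
jog_arm --motion '[[[82,162,-170],0]]'

```text
t: 37.65
eef_pos: [-180.0, 817.7, 334.7]
tcp_rot: [-2.857, 0.277, 2.828]
ft_force: [-0.4, -0.6, 1.8]
opening: 0.004
grip_force: 0.0
```

Request:
jog_arm --motion '[[[82,162,-170],0]]'

```text
t: 37.75
eef_pos: [-178.2, 821.8, 338.6]
tcp_rot: [-2.881, 0.264, 2.823]
ft_force: [0.5, 0.1, 1.0]
opening: 0.007
grip_force: 0.0
```

Request:
jog_arm --motion '[[[82,162,-170],0]]'

```text
t: 37.85
eef_pos: [-177.0, 825.9, 340.9]
tcp_rot: [-2.902, 0.253, 2.821]
ft_force: [0.6, 0.5, 0.8]
opening: 0.006
grip_force: 0.0
```

Request:
jog_arm --motion '[[[82,162,-170],0]]'

```text
t: 37.95
eef_pos: [-176.3, 829.8, 343.2]
tcp_rot: [-2.922, 0.241, 2.818]
ft_force: [0.1, 0.8, 0.4]
opening: 0.007
grip_force: 0.0
```

Request:
jog_arm --motion '[[[82,162,-170],0]]'

```text
t: 38.05
eef_pos: [-175.8, 833.4, 346.4]
tcp_rot: [-2.942, 0.23, 2.817]
ft_force: [-0.5, 0.3, 0.7]
opening: 0.007
grip_force: 0.0
```

Request:
jog_arm --motion '[[[82,162,-170],0]]'

```text
t: 38.15
eef_pos: [-175.2, 836.8, 350.6]
tcp_rot: [-2.963, 0.219, 2.815]
ft_force: [0.4, -0.6, -1.3]
opening: 0.005
grip_force: 0.0
```

Request:
jog_arm --motion '[[[82,162,-170],0]]'

```text
t: 38.25
eef_pos: [-174.6, 839.9, 355.9]
tcp_rot: [-2.985, 0.207, 2.813]
ft_force: [0.5, 0.3, 0.0]
opening: 0.006
grip_force: 0.0
```

```bash
python3 - <<'E'
from kin import *
s=state(); show(s); tilt(s)
j=s["joints"][0]; o=np.array([np.cos(j),np.sin(j),0]); print(tool(s,(o*.97+[0,0,.25])*250).round())
E
```

```text
t 38.25 pos [-174.6  839.9  355.9] tester [-640.8 1012.8  330.9] rot [-2.985  0.207  2.813] J [ 1.73  1.1   0.05 -0.13  2.23  0.43] F [0.5 0.3 0. ]
tester-frame tool axes x,y,z: [-0.858  0.47  -0.205] [ 0.503  0.851 -0.153] [ 0.103 -0.234 -0.967]
z [ 0.142 -0.213 -0.967] along blade 0.215 lateral -0.138
[  98.  198. -117.]
```

Request:
jog_arm --motion '[[[98,198,-117],0]]'

```text
t: 38.35
eef_pos: [-173.4, 847.8, 352.7]
tcp_rot: [-3.009, 0.193, 2.811]
ft_force: [-0.4, 0.1, 0.8]
opening: 0.005
grip_force: 0.0
```

Request:
jog_arm --motion '[[[98,198,-117],0]]'

```text
t: 38.45
eef_pos: [-171.7, 856.1, 346.5]
tcp_rot: [-3.03, 0.182, 2.81]
ft_force: [0.8, 0.2, -0.7]
opening: 0.008
grip_force: 0.0
```

Request:
jog_arm --motion '[[[98,198,-117],0]]'

```text
t: 38.55
eef_pos: [-170.4, 863.6, 343.2]
tcp_rot: [-3.052, 0.17, 2.808]
ft_force: [0.0, -0.1, -0.3]
opening: 0.008
grip_force: 0.0
```

Request:
jog_arm --motion '[[[98,198,-117],0]]'

```text
t: 38.65
eef_pos: [-169.3, 870.5, 342.1]
tcp_rot: [-3.075, 0.157, 2.807]
ft_force: [-0.6, -0.5, 0.5]
opening: 0.005
grip_force: 0.0
```

Request:
jog_arm --motion '[[[98,198,-117],0]]'

```text
t: 38.75
eef_pos: [-168.4, 876.9, 342.8]
tcp_rot: [-3.099, 0.144, 2.806]
ft_force: [-0.4, -0.7, 0.2]
opening: 0.003
grip_force: 0.0
```

Request:
jog_arm --motion '[[[98,198,-117],0]]'

```text
t: 38.85
eef_pos: [-167.8, 883.0, 344.7]
tcp_rot: [-3.124, 0.13, 2.806]
ft_force: [0.4, 0.3, -1.3]
opening: 0.005
grip_force: 0.0
```

Request:
jog_arm --motion '[[[98,198,-117],0]]'

```text
t: 38.95
eef_pos: [-167.2, 888.6, 347.6]
tcp_rot: [3.135, 0.117, 2.806]
ft_force: [0.1, -0.3, -1.0]
opening: 0.004
grip_force: 0.0
```

```bash
cat > p3.py <<'E'
from kin import *
s=state(); show(s); tilt(s); rot=R.from_euler('xyz',s["tcp_rot"]); M=rot.as_matrix(); q=s["joints"]; P=s["eef_pos"]
b=np.array([np.cos(-.4155),np.sin(-.4155),0]); hy=np.array([-b[1],b[0],0]); hy-=M[:,2]*(hy@M[:,2])
turn=np.arctan2(-hy@M[:,0],hy@M[:,1]); print("turn",turn.round(3))
hub=np.array([449,280,0.])
rt=rot*R.from_euler('z',turn)
cup=W([12,0,66])
for w in [[100,600,400],[300,450,350],hub+[0,0,190],hub+[0,0,30],hub+[0,0,250],cup+[0,0,150],cup+[0,0,30]]:
    w=np.array(w,float); n=5; 
    for k in range(1,n+1): r=ik(P+(w-P)*k/n,rt,q); q=r.x
    print(w.round(),"J",q.round(2),round(r.cost,3),"pre",rot.inv().apply(w-P).round(),"post",rt.inv().apply(w-P).round(),round(np.linalg.norm(w-P)/50,1)); P=w
E
python3 p3.py
```

```text
t 38.95 pos [-167.2  888.6  347.6] tester [-625.1 1059.5  322.6] rot [3.135 0.117 2.806] J [ 1.71  1.1   0.05 -0.12  2.04  0.43] F [ 0.1 -0.3 -1. ]
tester-frame tool axes x,y,z: [-0.868  0.483 -0.117] [0.486 0.874 0.006] [ 0.105 -0.051 -0.993]
z [ 0.112 -0.032 -0.993] along blade 0.116 lateral 0.016
turn 0.079
[100. 600. 400.] J [ 1.34  0.36  1.35 -0.12  1.44  0.2 ] 0.0 pre [-351. -184.  -13.] post [-365. -156.  -13.] 7.9
[300. 450. 350.] J [ 0.91  0.26  1.63 -0.12  1.21 -0.21] 0.0 pre [-231.  -76.   77.] post [-236.  -58.   77.] 5.1
[449. 280. 190.] J [ 0.47  0.39  1.9  -0.11  0.77 -0.61] 0.0 pre [-177. -113.  181.] post [-185.  -98.  181.] 5.5
[449. 280.  30.] J [ 0.47  0.66  2.01 -0.21  0.39 -0.49] 0.0 pre [ 19.  -1. 159.] post [ 19.  -3. 159.] 3.2
[449. 280. 250.] J [ 0.47  0.32  1.83 -0.1   0.91 -0.63] 0.0 pre [ -26.    1. -218.] post [ -25.    3. -218.] 4.4
[643. -46. 241.] J [-0.17  0.48  1.58 -0.02  0.96 -1.32] 0.0 pre [-287. -244.   41.] post [-305. -220.   41.] 7.6
[643. -46. 121.] J [-0.17  0.62  1.7  -0.02  0.71 -1.31] 0.0 pre [ 14.  -1. 119.] post [ 14.  -2. 119.] 2.4
```

Request:
jog_arm --motion '[[[-44,-23,-2],0],[[-88,-46,-3],0],[[-131,-69,-5],0],[[-175,-92,-6],0],[[-219,-115,-8],0]]' --grip 0.4

```text
t: 39.45
eef_pos: [-36.8, 747.4, 374.4]
tcp_rot: [3.135, 0.117, 2.806]
ft_force: [-0.0, 0.9, 0.7]
opening: 0.368
grip_force: 0.0
```

Request:
jog_arm --motion '[[[-44,-23,-2],0],[[-88,-46,-3],0],[[-132,-69,-5],0],[[-177,-84,10],0],[[-222,-98,25],0]]'

```text
t: 39.95
eef_pos: [142.1, 581.9, 375.8]
tcp_rot: [3.133, 0.118, 2.806]
ft_force: [0.8, 0.6, -0.7]
opening: 0.601
grip_force: 0.0
```

Request:
jog_arm --motion '[[[-47,-16,16],0],[[-94,-31,31],0],[[-141,-47,47],0],[[-172,-67,79],0],[[-203,-87,111],0]]'

```text
t: 40.45
eef_pos: [315.2, 431.7, 290.0]
tcp_rot: [3.133, 0.119, 2.805]
ft_force: [0.4, 0.5, -0.7]
opening: 0.6
grip_force: 0.0
```

Request:
jog_arm --motion '[[[-29,-18,29],0],[[-57,-36,58],0],[[-86,-54,87],0],[[-115,-73,117],0.079],[[-115,-73,117],0.079]]'

```text
t: 40.95
eef_pos: [412.2, 319.3, 184.4]
tcp_rot: [3.13, 0.116, 2.721]
ft_force: [-0.6, 1.3, 0.8]
opening: 0.6
grip_force: 0.0
```

```bash
cat > look.py <<'E'
from kin import *
s=state(); show(s); tilt(s); print("open",s["opening"])
c=read_camera("wrist"); E=np.array(c["extrinsics"])
r=cut_out("rotor_hub",c)
for q in r[:2]:
    m=q["region"]; ys,xs=np.nonzero(m); print(q["p"],q["box"],m.sum())
    # back-project mask at blade/top height -> plan view
    pts=np.array([at(c,(x,y),17)[:2] for x,y in zip(xs[::3],ys[::3])]); mu=pts.mean(0); u,sv,vt=np.linalg.svd(pts-mu,full_matrices=False)
    a=(pts-mu)@vt[0]; print("mean",mu.round(1),"axis az",np.arctan2(vt[0,1],vt[0,0]).round(3),"ends",(mu+vt[0]*a.min()).round(1),(mu+vt[0]*a.max()).round(1),"len",(a.max()-a.min()).round(1),"width at ends")
    w=(pts-mu)@vt[1]; 
    for lo in np.linspace(a.min(),a.max(),7)[:-1]:
        k=(a>=lo)&(a<lo+(a.max()-a.min())/6); print(round(lo,1),(w[k].max()-w[k].min()).round(1),end="; ")
    print()
E
python3 look.py
```

```text
t 40.95 pos [412.2 319.3 184.4] tester [-152.2  399.1  159.4] rot [3.13  0.116 2.721] J [ 0.58  0.4   1.91 -0.13  0.76 -0.48] F [-0.6  1.3  0.8]
tester-frame tool axes x,y,z: [-0.823  0.556 -0.116] [0.558 0.83  0.012] [ 0.103 -0.055 -0.993]
z [ 0.111 -0.036 -0.993] along blade 0.116 lateral 0.011
open 0.59997499233821
0.97 [246.8, 216.2, 262.2, 258.9] 642
mean [455.4 277.1] axis az -0.474 ends [437.1 286.5] [480.7 264.1] len 48.9 width at ends
-20.6 18.5; -12.4 18.7; -4.2 18.7; 3.9 11.9; 12.1 10.2; 20.2 9.2;
```

```bash
cat > fit.py <<'E'
from kin import *
from scipy.optimize import minimize
def model(c,x,y,a,S=4):
    img=np.zeros((420*S,560*S),np.uint8); t=np.linspace(0,6.28,40); u=np.array([np.cos(a),np.sin(a)]); v=np.array([-u[1],u[0]])
    hub=np.array([[x+10*np.cos(k),y+10*np.sin(k),z] for k in t for z in(0,19)])
    bl=np.array([[*(np.array([x,y])+u*l+v*w),z] for l in(0,29) for w in(-6,6) for z in(11,17)])
    for P in(hub,bl): cv2.fillConvexPoly(img,cv2.convexHull(((px(c,P)+.5)*S).astype(np.int32)),255)
    return cv2.resize(img,(560,420),interpolation=cv2.INTER_AREA)/255.
def fit(x0):
    c=read_camera("wrist"); q=cut_out("rotor_hub",c)[0]; m=q["region"].astype(float)
    f=lambda p:np.abs(model(c,*p)-m).sum()
    r=min((minimize(f,[x0[0],x0[1],a],method="Nelder-Mead",options=dict(initial_simplex=[[x0[0],x0[1],a],[x0[0]+6,x0[1],a],[x0[0],x0[1]+6,a],[x0[0],x0[1],a+.15]])) for a in(-.42,-.5)),key=lambda r:r.fun); print(q["p"],"hub",r.x.round(3),"err px",round(r.fun),"of",m.sum()); return r.x
if __name__=="__main__":
    x=fit([454,277]); s=state(); show(s); rot=R.from_euler('xyz',s["tcp_rot"]); M=rot.as_matrix()
    b=np.array([np.cos(x[2]),np.sin(x[2]),0]); hy=np.array([-b[1],b[0],0]); turn=np.arctan2(-hy@M[:,0],hy@M[:,1]); print("turn",turn)
    for w in([x[0],x[1],0]-3*b+[0,0,90],[x[0],x[1],0]-3*b+[0,0,34]): print(rot.inv().apply(w-s["eef_pos"]).round(1))
E
python3 fit.py
```

```text
0.71 hub [451.722 278.674  -0.491] err px 52 of 658.0
t 41.15 pos [410.8 323.  187.7] tester [-153.   403.   162.7] rot [3.126 0.118 2.727] J [ 0.58  0.39  1.91 -0.13  0.77 -0.48] F [-0.4  0.2 -0.7]
tester-frame tool axes x,y,z: [-0.827  0.55  -0.118] [0.552 0.834 0.016] [ 0.107 -0.052 -0.993]
turn 0.0759392903665619
[-40.5 -25.5 102.8]
[-33.8 -26.4 158.4]
```

Request:
jog_arm --motion '[[[-13,-8,34],0.02],[[-27,-17,68],0.04],[[-40,-25,102],0.06],[[-40,-25,102],0.06]]'

```text
t: 41.55
eef_pos: [448.1, 279.3, 87.5]
tcp_rot: [3.123, 0.114, 2.666]
ft_force: [0.1, 0.4, 0.1]
opening: 0.599
grip_force: 0.0
```

```bash
python3 fit.py
```

```text
0.7 hub [ 4.51553e+02  2.78523e+02 -4.48000e-01] err px 122 of 1320.0
t 41.65 pos [448.4 280.7  90.5] tester [-123.2  354.8   65.5] rot [3.12  0.116 2.667] J [ 0.47  0.55  1.98 -0.16  0.53 -0.49] F [ 0.   0.9 -0.1]
tester-frame tool axes x,y,z: [-0.792  0.599 -0.116] [0.601 0.799 0.021] [ 0.106 -0.053 -0.993]
turn -0.02616139931040896
[-0.8 -0.6  0.6]
[ 5.7 -1.8 56.2]
```

Request:
jog_arm --motion '[[[1,-1,18],-0.02],[[3,-1,36],-0.02],[[6,-2,55],-0.02],[[6,-2,55],-0.02]]'

```text
t: 42.05
eef_pos: [447.9, 279.9, 34.6]
tcp_rot: [3.123, 0.117, 2.688]
ft_force: [-1.1, -0.8, 0.8]
opening: 0.602
grip_force: 0.0
```

Request:
jog_arm --motion '[[[0,0,0],0],[[0,0,0],0],[[0,0,0],0],[[0,0,0],0],[[0,0,0],0]]' --grip 1

```text
t: 42.55
eef_pos: [448.7, 278.9, 34.7]
tcp_rot: [3.122, 0.117, 2.686]
ft_force: [0.8, 0.9, 0.5]
opening: 0.236
grip_force: 0.2
```

Request:
jog_arm --motion '[[[0,0,0],0],[[0,0,0],0],[[0,0,0],0]]'

```text
t: 42.85
eef_pos: [448.7, 278.9, 34.6]
tcp_rot: [3.123, 0.117, 2.686]
ft_force: [-1.6, 0.1, 5.9]
opening: 0.191
grip_force: 30.1
```

```bash
cat > p4.py <<'E'
from kin import *
s=state(); show(s); print(s["opening"]*95,s["grip_force"]); rot=R.from_euler('xyz',s["tcp_rot"]); q=s["joints"]; P=s["eef_pos"]
off=P-[451.6,278.5,0]; cup=W([12,0,66]); print("off",off.round(1))
for w in [P+[0,0,150],P+[60,-120,190],cup+off+[0,0,110],cup+off+[0,0,12],cup+off]:
    d=rot.inv().apply(w-P); r=ik(w,rot,q); q=r.x; print(w.round(1),q.round(2),round(r.cost,3),d.round(1),round(np.linalg.norm(d)/50,1)); P=w
E
python3 p4.py
```

```text
t 42.85 pos [448.7 278.9  34.6] tester [-123.2  353.     9.6] rot [3.123 0.117 2.686] J [ 0.47  0.65  2.01 -0.21  0.4  -0.46] F [-1.6  0.1  5.9]
tester-frame tool axes x,y,z: [-0.804  0.584 -0.117] [0.586 0.81  0.019] [ 0.106 -0.053 -0.993]
18.14062462598934 30.09608297601517
off [-2.9  0.4 34.6]
[448.7 278.9 184.6] [ 0.47  0.4   1.91 -0.12  0.75 -0.56] 0.0 [ -17.5    2.8 -148.9] 3.0
[508.7 158.9 224.6] [ 0.2   0.35  1.86 -0.08  0.83 -0.86] 0.0 [-110.6  -80.8  -28.8] 2.8
[639.6 -45.2 235.6] [-0.17  0.48  1.6  -0.02  0.95 -1.27] 0.0 [-207.2 -126.    10.9] 4.9
[639.6 -45.2 137.6] [-0.17  0.59  1.69 -0.02  0.74 -1.27] 0.0 [11.4 -1.9 97.3] 2.0
[639.6 -45.2 125.6] [-0.17  0.61  1.7  -0.02  0.71 -1.27] 0.0 [ 1.4 -0.2 11.9] 0.2
```

Request:
jog_arm --motion '[[[-1,0,-10],0],[[-5,1,-50],0],[[-11,2,-99],0],[[-17,3,-149],0],[[-17,3,-149],0]]'

```text
t: 43.35
eef_pos: [449.8, 280.2, 190.7]
tcp_rot: [3.115, 0.122, 2.686]
ft_force: [-0.4, 0.2, 0.0]
opening: 0.191
grip_force: 29.9
```

```bash
python3 - <<'E'
from kin import *
s=state(); print(s["opening"]*95,s["grip_force"],s["eef_pos"].round(1))
for n in("top","scene"):
    c=read_camera(n); g=cv2.cvtColor(c["img"],cv2.COLOR_BGR2GRAY)
    p=px(c,W([12,0,64]))[0]; print(n,"predicted",p.round(1))
    x,y=p.round().astype(int); r=35; sub=g[y-r:y+r,x-r:x+r]
    for th in(190,215,235):
        k,l,st,ce=cv2.connectedComponentsWithStats((sub>th).astype(np.uint8)); i=1+np.argmax(st[1:,4]) if k>1 else 0
        cc=ce[i]+[x-r,y-r]; 
        hull=cv2.convexHull(np.argwhere(l==i)[:,::-1].astype(np.int32)); e=cv2.fitEllipse(hull) if len(hull)>5 else None
        ec=np.array(e[0])+[x-r,y-r] if e else cc
        print(th,st[i].tolist(),ec.round(1),e[1] if e else"",TT(at(c,ec,25+64)).round(1))
c=read_camera("wrist"); r=cut_out("rotor_hub",c); print([(q["p"],q["box"]) for q in r[:1]])
E
```

```text
18.13131992372502 29.94945927261142 [449.8 280.2 190.7]
top predicted [313.3 173.4]
190 [15, 17, 40, 39, 1200] [312.3 173.9] (38.43436813354492, 39.33125305175781) [11.2  2.4 64. ]
215 [15, 17, 40, 39, 1153] [312.4 173.9] (38.25108337402344, 39.196983337402344) [11.4  2.3 64. ]
235 [15, 17, 39, 39, 1098] [312.3 173.9] (38.190006256103516, 38.6739501953125) [11.3  2.4 64. ]
scene predicted [316.  203.9]
190 [14, 21, 43, 31, 993] [316.1 204.7] (30.475709915161133, 42.298545837402344) [ 9.9 -1.4 64. ]
215 [14, 21, 43, 30, 934] [316.1 204.6] (30.07630157470703, 42.241127014160156) [10.2 -1.3 64. ]
235 [15, 21, 41, 30, 869] [316.  204.5] (29.515085220336914, 41.49342727661133) [10.3 -1.  64. ]
[(0.9, [261.1, 234.8, 294.5, 297.7])]
```

Request:
jog_arm --motion '[[[-36,-27,-9],0],[[-73,-54,-19],0],[[-110,-81,-28],0],[[-151,-106,-26],0],[[-192,-131,-24],0]]'

```text
t: 44.05
eef_pos: [559.7, 76.7, 226.9]
tcp_rot: [3.124, 0.115, 2.686]
ft_force: [1.1, 1.0, -0.0]
opening: 0.192
grip_force: 30.0
```

Request:
jog_arm --motion '[[[-41,-25,2],0],[[-82,-50,4],0],[[-125,-76,7],0],[[-125,-76,7],0],[[-125,-76,7],0]]'

```text
t: 44.55
eef_pos: [638.1, -45.7, 231.9]
tcp_rot: [3.124, 0.113, 2.684]
ft_force: [-0.7, -0.4, -0.6]
opening: 0.191
grip_force: 29.9
```

```bash
cat > cup.py <<'E'
from kin import *
s=state(); Q=show(s); print(s["opening"]*95,s["grip_force"])
c=read_camera("wrist"); g=cv2.cvtColor(c["img"],cv2.COLOR_BGR2GRAY); p=px(c,W([11.3,.5,64]))[0]; print("pred",p.round(1)); 
for th in(190,215,235):
    m=(g>th).astype(np.uint8); k,l,st,ce=cv2.connectedComponentsWithStats(m)
    for i in np.argsort(-st[1:,4])[:2]+1:
        pts=np.argwhere(l==i)[:,::-1].astype(np.int32)
        w=np.array([TT(at(c,q,25+64))[:2] for q in cv2.convexHull(pts)[:,0].astype(float)])
        # circle fit of hull in plan
        A=np.c_[2*w,np.ones(len(w))]; sol=np.linalg.lstsq(A,(w**2).sum(1),rcond=None)[0]; rr=np.sqrt(sol[2]+sol[:2]@sol[:2]); res=np.abs(np.linalg.norm(w-sol[:2],axis=1)-rr)
        print(th,st[i].tolist(),"circle",sol[:2].round(1),"r",rr.round(1),"res",res.mean().round(2),res.max().round(1))
cv2.imwrite("pics/cup.png",c["img"])
b=Q.T@np.array([0,0,0.]); 
E
python3 cup.py
```

```text
t 44.55 pos [638.1 -45.7 231.9] tester [  7.6   0.7 206.9] rot [3.124 0.113 2.684] J [-0.17  0.48  1.6  -0.02  0.94 -1.27] F [-0.7 -0.4 -0.6]
tester-frame tool axes x,y,z: [-0.803  0.585 -0.113] [0.587 0.809 0.018] [ 0.101 -0.052 -0.993]
18.11936630142824 29.94994344211591
pred [279.1 190.1]
190 [224, 136, 109, 103, 8484] circle [11.4 -0.9] r 47.0 res 0.11 0.3
190 [127, 51, 198, 161, 3697] circle [ 17.3 -13.3] r 115.9 res 11.51 35.9
215 [224, 137, 109, 102, 8175] circle [11.4 -0.8] r 46.8 res 0.11 0.3
215 [91, 329, 52, 33, 785] circle [  51.3 -240.3] r 30.3 res 1.69 5.9
235 [224, 137, 108, 102, 7559] circle [11.4 -0.8] r 46.3 res 0.17 0.5
235 [167, 59, 31, 38, 405] circle [-106.3   -4.5] r 13.0 res 2.17 9.1
```

Request:
jog_arm --motion '[[[4,-1,40],0],[[7,-1,70],0],[[9,-1.5,90.5],0],[[9,-1.5,90.5],0],[[9,-1.5,90.5],0]]'

```text
t: 45.1
eef_pos: [639.7, -44.2, 143.6]
tcp_rot: [3.123, 0.116, 2.687]
ft_force: [-0.4, 0.0, 0.0]
opening: 0.192
grip_force: 30.0
```

```bash
python3 - <<'E'
from kin import *
s=state(); Q=show(s); off=np.array([2.8,-.9,-34.6]); f=TT(s["eef_pos"])+off; print("foot",f.round(1)); print((Q.T@(np.array([11.4,-.6,66])-f)).round(1))
E
```

```text
t 45.1 pos [639.7 -44.2 143.6] tester [  9.5   1.9 118.6] rot [3.123 0.116 2.687] J [-0.17  0.58  1.69 -0.02  0.75 -1.27] F [-0.4  0.   0. ]
tester-frame tool axes x,y,z: [-0.804  0.583 -0.116] [0.585 0.811 0.018] [ 0.105 -0.053 -0.993]
foot [12.3  1.  84. ]
[ 1.9 -2.1 17.9]
```

Request:
jog_arm --motion '[[[0.5,-2,4],0],[[1,-2,8],0],[[1,-2,8],0],[[1,-2,8],0]]'

```text
t: 45.5
eef_pos: [639.1, -46.9, 135.6]
tcp_rot: [3.123, 0.117, 2.686]
ft_force: [0.4, -0.5, -0.5]
opening: 0.19
grip_force: 30.0
```

Request:
jog_arm --motion '[[[0.2,0,2],0],[[0.4,0,4],0],[[0.4,0,4],0]]'

```text
t: 45.8
eef_pos: [639.1, -46.8, 130.9]
tcp_rot: [3.123, 0.116, 2.686]
ft_force: [-0.0, 0.6, -0.4]
opening: 0.19
grip_force: 29.9
```

Request:
jog_arm --motion '[[[0.2,0,1.5],0],[[0.3,0,3],0],[[0.3,0,3],0]]'

```text
t: 46.1
eef_pos: [639.2, -46.8, 128.0]
tcp_rot: [3.123, 0.116, 2.686]
ft_force: [-0.2, 0.2, -0.9]
opening: 0.194
grip_force: 29.9
```

```bash
python3 - <<'E'
from kin import *
s=state(); Q=show(s); off=np.array([2.8,-.9,-34.6]); f=TT(s["eef_pos"])+off; print("foot",f.round(1)); print((Q.T@(np.array([11.4,-.6,66])-f)).round(1),s["moment"].round(2))
E
```

```text
t 46.1 pos [639.2 -46.8 128. ] tester [  8.5  -0.6 103. ] rot [3.123 0.116 2.686] J [-0.17  0.6   1.7  -0.02  0.72 -1.27] F [-0.2  0.2 -0.9]
tester-frame tool axes x,y,z: [-0.804  0.584 -0.116] [0.586 0.81  0.018] [ 0.105 -0.053 -0.993]
foot [11.3 -1.5 68.4]
[0.7 0.7 2.3] [-0.01  0.04 -0.03]
```

Request:
jog_arm --motion '[[[0.3,0.5,0.8],0],[[0.4,0.5,1.5],0],[[0.4,0.5,1.5],0]]'

```text
t: 46.4
eef_pos: [639.2, -46.2, 126.6]
tcp_rot: [3.123, 0.117, 2.686]
ft_force: [-0.0, 0.4, -0.7]
opening: 0.192
grip_force: 29.9
```

Request:
jog_arm --motion '[[[0.1,0,0.7],0],[[0.1,0,0.7],0]]'

```text
t: 46.6
eef_pos: [639.2, -46.2, 125.9]
tcp_rot: [3.123, 0.117, 2.686]
ft_force: [0.5, 0.3, 0.2]
opening: 0.193
grip_force: 29.9
```

Request:
jog_arm --motion '[[[0.1,0,0.6],0],[[0.1,0,0.6],0]]'

```text
t: 46.8
eef_pos: [639.3, -46.2, 125.7]
tcp_rot: [3.123, 0.117, 2.686]
ft_force: [-1.3, 0.5, 3.3]
opening: 0.193
grip_force: 30.0
```

It touches the floor at the expected height (3 N). Releasing and backing off upwards.

Request:
jog_arm --motion '[[[0,0,0],0],[[0,0,0],0],[[0,0,0],0],[[0,0,0],0],[[0,0,0],0]]' --grip 0.5

```text
t: 47.3
eef_pos: [639.2, -46.2, 125.3]
tcp_rot: [3.123, 0.117, 2.686]
ft_force: [-0.4, 0.1, 1.0]
opening: 0.49
grip_force: 0.0
```

Request:
jog_arm --motion '[[[-1,0,-10],0],[[-4,0,-35],0],[[-8,0,-70],0],[[-13,0,-110],0],[[-13,0,-110],0]]'

```text
t: 47.8
eef_pos: [640.1, -48.4, 242.4]
tcp_rot: [3.12, 0.125, 2.686]
ft_force: [1.0, -0.7, 1.0]
opening: 0.497
grip_force: 0.0
```

```bash
python3 - <<'E'
from fit import *
c=read_camera("wrist"); q=cut_out("rotor_hub",c)[0]; m=q["region"].astype(float)
import fit
def f(p,full=False):
    S=4; img=np.zeros((420*S,560*S),np.uint8); x,y,a,z0=p; t=np.linspace(0,6.28,40); u=np.array([np.cos(a),np.sin(a)]); v=np.array([-u[1],u[0]])
    hub=np.array([[x+10*np.cos(k),y+10*np.sin(k),z+z0] for k in t for z in(7,19)]); bl=np.array([[*(np.array([x,y])+u*l+v*w),z+z0] for l in(0,29) for w in(-6,6) for z in(11,17)])
    for P in(hub,bl): cv2.fillConvexPoly(img,cv2.convexHull(((px(c,P)+.5)*S).astype(np.int32)),255)
    return np.abs(cv2.resize(img,(560,420),interpolation=cv2.INTER_AREA)/255.-m).sum()
w=W([11.4,-.6,66])
for z0 in(91,98,105):
    r=minimize(lambda p:f([*p,z0]),[w[0],w[1],-.45],method="Nelder-Mead",options=dict(initial_simplex=[[w[0],w[1],-.45],[w[0]+5,w[1],-.45],[w[0],w[1]+5,-.45],[w[0],w[1],-.3]])); print(z0,q["p"],TT([*r.x[:2],z0]).round(1),r.x[2].round(2),round(r.fun),m.sum())
s=state(); show(s)
s2=read_camera("scene")
print([(g["p"],g["box"]) for g in cut_out("guard",s2)[:1]]); print([(g["p"],g["box"]) for g in cut_out("rotor_hub",s2)[:2]],px(s2,W([11.4,0,78])))
for n in("spark_plug","spanner","condenser"): print(n,[(round(g["p"],2),g["box"]) for g in cut_out(n,s2)[:1]])
E
```

```text
91 0.73 [ 9.2 -1.6 66. ] -0.46 114 798.0
98 0.73 [ 7.3 -0.5 73. ] -0.46 123 798.0
105 0.73 [ 5.4  0.8 80. ] -0.45 145 798.0
t 47.9 pos [638.5 -48.1 237.5] tester [  7.6  -1.7 212.5] rot [3.122 0.119 2.686] J [-0.17  0.48  1.6  -0.02  0.95 -1.28] F [ 0.6  0.  -0.7]
tester-frame tool axes x,y,z: [-0.803  0.583 -0.119] [0.586 0.81  0.019] [ 0.107 -0.054 -0.993]
[(0.85, [292.6, 70.2, 416.0, 188.6])]
[(0.45, [308.9, 195.8, 326.6, 204.5])] [[316.12634015 199.61998656]]
spark_plug [(0.51, [292.0, 331.8, 309.7, 358.7])]
spanner [(0.61, [186.5, 272.3, 258.8, 319.0])]
condenser []
```

```bash
python3 -c "
from cell import job_done
print(job_done())"
```

```text
the job is handed in; nothing more can be done
None
```

The guard stands open on its stop and the rotor arm sits upright in the drive cup; I handed the job in at about 48 s with the robot touching nothing. The last picture confirmed the spark plug and spanner about where they were; it didn't pick out the condenser, and nothing in the moves came near it.

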